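Make up a planting kit from the bulb hopper

ROBOT

A 6-joint arm with a two-finger parallel gripper is mounted at the origin on a cart in front of the work surface, level with it; the furniture and walls round the work are solid. World frame = base frame: x ahead of the robot, y to its left, z up, the work surface at z = 0. Lengths are in m, angles in degrees, forces in N, time in s.
With the tool pointing down it reaches from about 0.275 to 0.975 m from the base axis. Payload 8.4 kg.
Tool frame: the origin (TCP) lies between the finger pads; the fingertips stand 8 mm ahead of it and the grasp point (between the pads) lies 11 mm behind it; z points along the fingers, y is the direction in which the jaws open and shut (so a half turn about z gives the same grasp; the last joint's range is limited). The gripper opens to 92 mm and grips with 3 to 60 N. Pads are 20 mm wide; open, the fingers measure 128 mm over their backs; the gripper's body (75 mm by 189 mm) begins 69 mm behind the grasp point.
Start: joints at [-65.397, 20.225, 93.587, -0, 66.188, -0.138], TCP at [0.262, -0.568, 0.183] pointing down, gripper open.
Joint ranges: [-150.9, 150.9], [-52.94, 120.26], [3.33, 152.33], [-74.26, 254.26], [0, 154.13], [-172.89, 172.89]. Speed limits (degrees/s): [127.2, 127.2, 159.86, 180, 180, 180].

INTERFACE

Orientations are given as a 3x3 rotation matrix whose columns are the frame's x, y, z axes.
In Python, from bench import get_state, read_camera, calibration, job_done gives the robot as it stands. The module is installed in compiled form; this text tells all that it offers.
- The arm moves only by the tool jog_arm, never from a script. Its arguments are lists of equal length, an entry for each row: "dp": the shift along the tool's x, y, z in mm, a list of three; "rot": the turn, a rotation vector about the tool's x, y, z in rad, a list of three; "jaw": the finger opening in mm, from 0 to 91.9. A call has 1 to 20 rows; each row shifts and turns the pose as measured when the row begins, along the tool's axes as they then stand; what a row does not reach is not made up. A row lasts 1/8 s, in which the tool goes at most 62.5 mm and 10.7 degrees, less where a joint would pass 70% of its speed; a pose out of reach is approached as far as the arm can. A call is refused whole if a number of a shift passes 62.5 or a number of a turn 0.188, either way. A call with a gripper value outside its range is refused whole. The fingers move at their own pace and stop on an object; the grip force is fixed at half the most. Time passes only in rows, so rows that do not move let the fingers close. It gives the time, the measured TCP pose, the force and the opening at its end, in the units of the state.
- get_state(): the state, without advancing time (a new reading comes with each control period).
- read_camera(name): name is "scene" or "top" or "wrist"; returns the picture (384x512x3 uint8, blue, green, red); there is no depth.
- calibration(name): a dict with "K" (3x3 intrinsics, pixels), "D" ([k1, k2, p1, p2, k3] as OpenCV has them; the pictures are not rectified), "origin" and "rotation" of the camera in the world. Camera axes: x right, y down, z forward; pixel columns grow to the right and rows downward; lengths in m; the calibration is good to about 2 mm. A picture is of the moment at which its call begins: read the wrist's pose just before it. calibration takes no time and is no camera call; for the wrist camera it gives the pose at the moment of the call.
- job_done(): hands the job in, once; it reports no verdict.
The state is a dict: "clock": time; "joints": joint angles; "qvel": joint speeds; "joint_torque": joint torques, N m; "ee_pos": TCP position; "orientation": TCP orientation; "force": force on the tool from outside, world axes, zero at the start; "torque": the same for the moment, N m; "width": opening from 0.0 (shut) to 1.0 (fully open).
Only numpy, scipy, OpenCV 4.12 (cv2) and the standard library are available. Lean on these libraries where they do the work, as an engineer would, in place of code of your own. Each camera call takes 0.05 s, during which the arm holds its last target.

TASK

Make up a planting kit: take the tray out of the open drawer and stand it under the hopper, pull the hopper's slide gate only far enough to let the four bulbs of the first two lanes drop into the tray (the two bulbs of the third lane stay in the hopper), then push the gate fully shut. Put the tray with its four bulbs back into the drawer, stand the two or three empty terracotta pots from the front left of the bench upright in the drawer beside it (pots farther back, beside the press, stay), and slide the drawer fully shut; leave the other things alone.

Things in the scene. Friction and masses are not known exactly. Their poses are not given: they have to be found in the camera images.
- hopper: slide-gate hopper, fixed. Origin on the bench under its middle lane; x points away from its open front, y to the side where the gate's handle sticks out, z up. Housing x -23 to +23 mm, y -65 to +65 mm, 165 mm tall, lowest part 69 mm over the bench. Below it the bench is free to the front and both sides, as far back as x = +55 mm (two posts on a foot that reaches back to x = +125 mm).
- hopper_lanes (a point): middle of the hopper's lanes, 123 mm over the bench, axes as the hopper. Three square upright lanes, 39 mm inside, stand in a row at y = -42, 0, +42 mm (first, second, third), open at the top, clear window in front. Each holds two bulbs, one on the other, on the gate plate, whose top is 80 mm over the bench.
- gate (a joint): gate opening, m: 0 shut, grows as it is pulled along hopper +y, stop at 0.130. It uncovers the first lane (farthest from the handle) first: the first lane is wide open at 0.042, the second at 0.084 (its bulbs may fall from about 0.060 on), and the third lane's bulbs may fall from about 0.100 on. 2 N friction and some damping; stays where it is left.
- gate_grip (a point): grip point on the gate's handle, a black upright post 20 x 20 mm on the gate's tongue, from 75 to 182 mm over the bench; the point is on its axis, 160 mm over the bench, 61 mm from the housing's side when shut; moves with the gate. Axes as the hopper.
- tray: plywood bulb tray, 115 mm (x) x 165 mm (y) x 45 mm tall, walls and floor 4 mm, 0.10 kg; origin at the centre of its underside, z up. Its grip stands in the middle of the -x wall. Starts in the open drawer, grip towards the drawer's front.
- tray_grip (a point): grip point of the tray: an upright wooden tab 20 mm (tray x) x 26 mm (tray y), from 15 to 90 mm over the tray's underside, at tray x = -57 mm, y = 0; the point lies 75 mm over the underside. Axes as the tray.
- drawer (a joint): opening of the cabinet's drawer, m: 0 fully shut, 0.235 fully open; starts open 0.215 to 0.235. 1.5 N friction and some damping; stays where it is left.
- drawer_floor (a point): middle of the front edge of the drawer's inner floor, 18 mm over the bench, moving with it; x from the drawer's front to the cabinet (shuts along +x), y left, z up. Inside 222 (x) x 308 mm (y = -154 to 154), walls 51 mm high; front panel's outer face at x = -21 mm, top 102 mm over the floor. Cabinet 340 mm wide, 130 mm tall, covers what lies beyond x = opening - 7 mm; things up to 100 mm tall go under its top.
- drawer_handle (a point): middle of the drawer's handle, a level steel bar 12 mm thick, 120 mm long along the drawer's y, 32 mm before the front panel's face, 95 mm over the bench; 26 mm free behind the bar. Axes as drawer_floor.
- plug_press: green lever press, fixed furniture on the left; origin on the bench. Base plate y -68 to +68 mm, from x = -34 mm on; column and head (300 mm and more tall) from x = +37 mm on. Beware its lever: it reaches towards the robot to x = -216 mm, its red grip there 455 to 529 mm over the bench, within 20 mm of y = 0; keep forearm and wrist clear of it. Leave alone.
- bulb_0: brown flower bulb, a ball of 34 mm diameter (15 g, rolls), origin at its centre; starts in the first lane (the one farthest from the gate's handle, hopper y = -42 mm), lower of the two there
- bulb_1: brown flower bulb, a ball of 34 mm diameter (15 g, rolls), origin at its centre; starts in the first lane (the one farthest from the gate's handle, hopper y = -42 mm), upper of the two there
- bulb_2: brown flower bulb, a ball of 34 mm diameter (15 g, rolls), origin at its centre; starts in the middle lane (hopper y = 0), lower of the two there
- bulb_3: brown flower bulb, a ball of 34 mm diameter (15 g, rolls), origin at its centre; starts in the middle lane (hopper y = 0), upper of the two there
- bulb_4: brown flower bulb, a ball of 34 mm diameter (15 g, rolls), origin at its centre; starts in the third lane (nearest the gate's handle, hopper y = +42 mm), lower of the two there
- bulb_5: brown flower bulb, a ball of 34 mm diameter (15 g, rolls), origin at its centre; starts in the third lane (nearest the gate's handle, hopper y = +42 mm), upper of the two there
- pot_a: empty terracotta flower pot, 60 mm across the rim, 54 mm tall, about 44 mm across the foot, 36 g, hollow, open side up; origin at the centre of its underside, z up. Two or three of the pots pot_a, pot_b, pot_c are present; an absent one reads None from the start
- pot_b: empty terracotta flower pot, 60 mm across the rim, 54 mm tall, about 44 mm across the foot, 36 g, hollow, open side up; origin at the centre of its underside, z up. Two or three of the pots pot_a, pot_b, pot_c are present; an absent one reads None from the start
- pot_c: empty terracotta flower pot, 60 mm across the rim, 54 mm tall, about 44 mm across the foot, 36 g, hollow, open side up; origin at the centre of its underside, z up. Two or three of the pots pot_a, pot_b, pot_c are present; an absent one reads None from the start
- brush: bystander: wooden scrubbing brush 62 x 152 x 46 mm, loose; leave alone
- secateurs: bystander: red-handled secateurs, 203 mm long, 17 mm thick, loose; leave alone
- soil_plug: bystander: dark root plug, 44 mm thick, 130 mm long, lying; leave alone
There are look-alikes about, which are no part of the job. Leave any yellow look-alike of the pot_b alone.

How it is judged (in metres and radians):
On the way, in this order (a step that is already met when the one before it is completed fails the run):
1. the tray stands upright on the bench under the hopper's lanes, the gate still shut (x of tray in the frame of hopper between -0.05 and 0.015 m and y of tray in the frame of hopper between -0.04 and 0.04 m and z of tray in the frame of hopper below 0.015 m and angle between tray's own z axis and vertical below 0.12 rad and linear speed of tray below 0.03 m/s and value of joint gate below 0.01 m), for 0.2 s.
2. the gate has been pulled partway and the four bulbs of the first two lanes lie in the tray (x of bulb_0 in the frame of tray between -0.058 and 0.058 m and y of bulb_0 in the frame of tray between -0.083 and 0.083 m and z of bulb_0 in the frame of tray between 0.005 and 0.06 m and x of bulb_1 in the frame of tray between -0.058 and 0.058 m and y of bulb_1 in the frame of tray between -0.083 and 0.083 m and z of bulb_1 in the frame of tray between 0.005 and 0.06 m and x of bulb_2 in the frame of tray between -0.058 and 0.058 m and y of bulb_2 in the frame of tray between -0.083 and 0.083 m and z of bulb_2 in the frame of tray between 0.005 and 0.06 m and x of bulb_3 in the frame of tray between -0.058 and 0.058 m and y of bulb_3 in the frame of tray between -0.083 and 0.083 m and z of bulb_3 in the frame of tray between 0.005 and 0.06 m and value of joint gate above 0.06 m), for 0.2 s.
3. the gate is fully shut again (x of bulb_0 in the frame of tray between -0.058 and 0.058 m and y of bulb_0 in the frame of tray between -0.083 and 0.083 m and z of bulb_0 in the frame of tray between 0.005 and 0.06 m and x of bulb_1 in the frame of tray between -0.058 and 0.058 m and y of bulb_1 in the frame of tray between -0.083 and 0.083 m and z of bulb_1 in the frame of tray between 0.005 and 0.06 m and x of bulb_2 in the frame of tray between -0.058 and 0.058 m and y of bulb_2 in the frame of tray between -0.083 and 0.083 m and z of bulb_2 in the frame of tray between 0.005 and 0.06 m and x of bulb_3 in the frame of tray between -0.058 and 0.058 m and y of bulb_3 in the frame of tray between -0.083 and 0.083 m and z of bulb_3 in the frame of tray between 0.005 and 0.06 m and value of joint gate below 0.006 m), for 0.2 s.
4. the tray with its four bulbs stands in the drawer (x of bulb_0 in the frame of tray between -0.058 and 0.058 m and y of bulb_0 in the frame of tray between -0.083 and 0.083 m and z of bulb_0 in the frame of tray between 0.005 and 0.06 m and x of bulb_1 in the frame of tray between -0.058 and 0.058 m and y of bulb_1 in the frame of tray between -0.083 and 0.083 m and z of bulb_1 in the frame of tray between 0.005 and 0.06 m and x of bulb_2 in the frame of tray between -0.058 and 0.058 m and y of bulb_2 in the frame of tray between -0.083 and 0.083 m and z of bulb_2 in the frame of tray between 0.005 and 0.06 m and x of bulb_3 in the frame of tray between -0.058 and 0.058 m and y of bulb_3 in the frame of tray between -0.083 and 0.083 m and z of bulb_3 in the frame of tray between 0.005 and 0.06 m and x of tray in the frame of drawer_floor between -0.004 and 0.226 m and y of tray in the frame of drawer_floor between -0.158 and 0.158 m and z of tray in the frame of drawer_floor between -0.006 and 0.02 m and angle between tray's own z axis and vertical below 0.2 rad and linear speed of tray below 0.05 m/s), for 0.2 s.
At the end, for the whole second after the job is handed in: drawer open less than 8 mm and gate less than 6 mm; in the drawer stand, at rest, on its floor (within 20 mm) and within 0.2 rad of upright, the tray holding bulbs 0 to 3 and all pots present; bulbs 4 and 5 are still in the hopper (all of step 3 and z of each of bulb_4, bulb_5 in the frame of hopper above 0.08 m and horizontal distance between each of bulb_4, bulb_5 and hopper below 0.08 m and x of tray in the frame of drawer_floor between -0.004 and 0.226 m and y of tray in the frame of drawer_floor between -0.158 and 0.158 m and z of tray in the frame of drawer_floor between -0.006 and 0.02 m and angle between each of tray, pot_a, pot_b, pot_c's own z axis and vertical below 0.2 rad and x of pot_a in the frame of drawer_floor between -0.004 and 0.226 m and y of pot_a in the frame of drawer_floor between -0.158 and 0.158 m and z of pot_a in the frame of drawer_floor between -0.006 and 0.02 m and x of pot_b in the frame of drawer_floor between -0.004 and 0.226 m and y of pot_b in the frame of drawer_floor between -0.158 and 0.158 m and z of pot_b in the frame of drawer_floor between -0.006 and 0.02 m and x of pot_c in the frame of drawer_floor between -0.004 and 0.226 m and y of pot_c in the frame of drawer_floor between -0.158 and 0.158 m and z of pot_c in the frame of drawer_floor between -0.006 and 0.02 m and value of joint drawer below 0.008 m and linear speed of each of tray, pot_a, pot_b, pot_c below 0.02 m/s); the robot touches nothing.
It fails at once if a bulb of the third lane leaves the hopper (height (world z) of any of bulb_4, bulb_5 below 0.07 m).
It fails at once if a bystander (brush, secateurs, root plug) is moved more than 4 cm (distance of any of brush, secateurs, soil_plug from where it was at the start of the episode above 0.04 m).
Of pot_a, pot_b, pot_c only 2 to 3 are there at a start; the rules pass over those that are not, and their reading is None.
At some moment in a run one of pot_b, pot_c may be knocked a few centimetres aside while the robot is not near it.
It also fails if it takes over 210 s, if anything falls off the work surface, if the arm or the gripper's body presses on something with over 40 N, if the wrist force passes 120 N, or if a joint passes its speed limit or range.

## Working session

There is one attempt and no reset: what is moved stays moved. The work goes in short steps, Python scripts to look and compute and a tool call to move; the robot and the scene stay as the last step left them, time stands still between calls to the robot, and variables do not carry over. Pictures are saved under pics/ and viewed, and the job is handed in when it is done.

Besides the shell and the picture viewer there is one more tool, called as name(argument=value, ...) on one line, values as JSON. jog_arm: Moves the arm, as the interface text tells. Its arguments: {"type":"object","properties":{"dp":{"type":"array"},"rot":{"type":"array"},"jaw":{"type":"array"}},"required":["dp","rot","jaw"]}

```bash
mkdir -p pics; cat > h.py <<'E'
import numpy as np, cv2
from bench import get_state, read_camera, calibration, job_done
def ray(c,u,v):
    K=np.array(c["K"]);D=np.array(c["D"],float)
    p=cv2.undistortPoints(np.array([[[u,v]]],float),K,D)[0,0]
    d=np.array(c["rotation"])@np.array([p[0],p[1],1]);return np.array(c["origin"]),d/np.linalg.norm(d)
def onz(c,u,v,z):
    o,d=ray(c,u,v);return o+d*(z-o[2])/d[2]
def proj(c,P):
    R=np.array(c["rotation"]);t=-R.T@np.array(c["origin"])
    return cv2.projectPoints(np.array(P,float).reshape(-1,1,3),cv2.Rodrigues(R.T)[0],t,np.array(c["K"]),np.array(c["D"],float))[0].reshape(-1,2)
def save(n,im,s=1.5):
    cv2.imwrite("pics/"+n,cv2.resize(im,None,fx=s,fy=s,interpolation=cv2.INTER_CUBIC))
def crop(n,im,x0,y0,x1,y1):
    c=im[y0:y1,x0:x1];s=min(800/(x1-x0),600/(y1-y0));save(n,c,s)
E
python3 - <<'E'
from h import *
np.set_printoptions(precision=3,suppress=True)
s=get_state();print(s["clock"],s["ee_pos"],s["orientation"],s["force"],s["width"])
for n in("scene","top","wrist"):
    c=calibration(n);print(n,c)
    im=read_camera(n);cv2.imwrite(f"pics/raw_{n}0.png",im);save(f"{n}0.png",im)
E
```

```text
0.0 [ 0.261 -0.567  0.182] [[ 0.908  0.418 -0.001]
 [ 0.418 -0.908  0.001]
 [-0.    -0.001 -1.   ]] [ 0.403  0.061 -0.256] 1.001016888431542
scene {'K': array([[440.644,   0.   , 250.874],
       [  0.   , 440.644, 190.175],
       [  0.   ,   0.   ,   1.   ]]), 'D': array([-0.162,  0.   ,  0.   ,  0.   ,  0.   ]), 'origin': array([0.092, 0.959, 1.286]), 'rotation': array([[-0.912, -0.291,  0.288],
       [-0.409,  0.684, -0.604],
       [-0.021, -0.669, -0.743]])}
top {'K': array([[480.579,   0.   , 253.588],
       [  0.   , 480.579, 193.303],
       [  0.   ,   0.   ,   1.   ]]), 'D': array([-0.089,  0.   ,  0.   ,  0.   ,  0.   ]), 'origin': array([0.389, 0.048, 1.853]), 'rotation': array([[-0.007, -0.996,  0.086],
       [-1.   ,  0.007, -0.001],
       [ 0.001, -0.086, -0.996]])}
wrist {'K': array([[273.528,   0.   , 254.684],
       [  0.   , 273.528, 192.429],
       [  0.   ,   0.   ,   1.   ]]), 'D': array([-0.006,  0.   ,  0.   ,  0.   ,  0.   ]), 'origin': array([ 0.322, -0.539,  0.384]), 'rotation': array([[ 0.419, -0.881, -0.218],
       [-0.908, -0.406, -0.101],
       [ 0.   ,  0.24 , -0.971]])}
```

View pics/scene0.png

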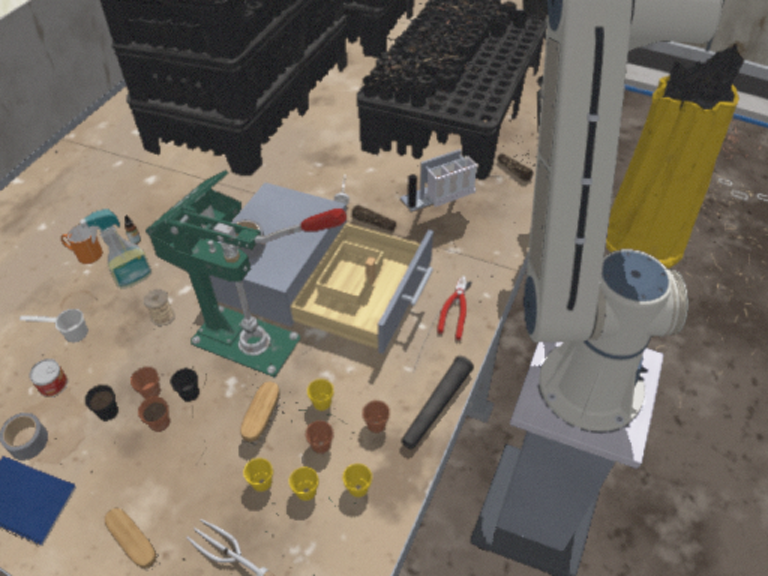

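View pics/top0.png

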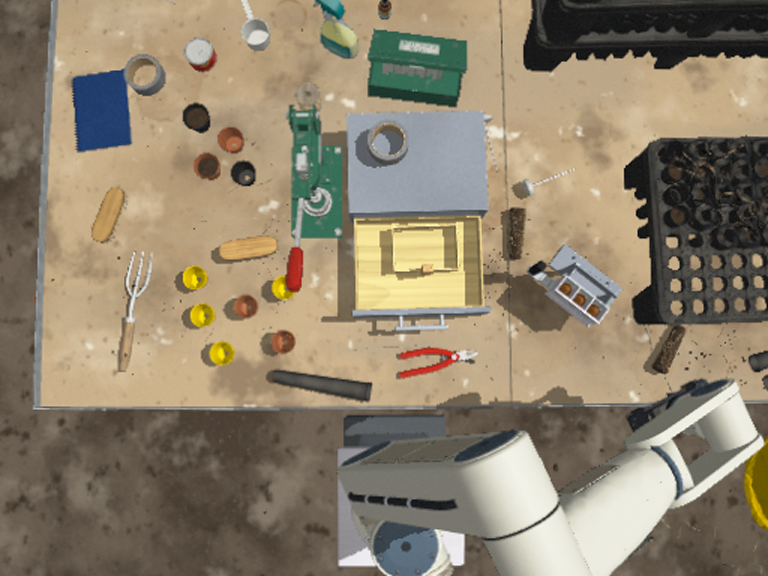

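View pics/wrist0.png

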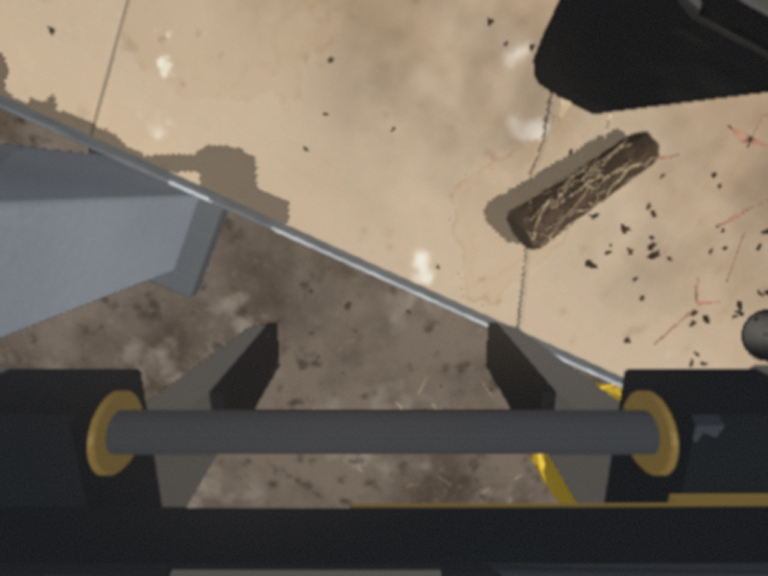

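The only terracotta pots at the front left are at top (245,307) and (283,341), seen in the scene view at (319,437) and (376,416). The browns at top (230,139) and (207,165) are beside the press and stay put, and the yellow ones are look-alikes. Next I'll crop in closer.

```bash
python3 - <<'E'
from h import *
t=cv2.imread("pics/raw_top0.png");s=cv2.imread("pics/raw_scene0.png")
crop("c1.png",t,340,145,430,225)
crop("c2.png",t,225,130,335,225)
crop("c3.png",t,120,170,270,270)
crop("c4.png",s,180,90,330,240)
E
```

```text
(no output)
```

View pics/c1.png

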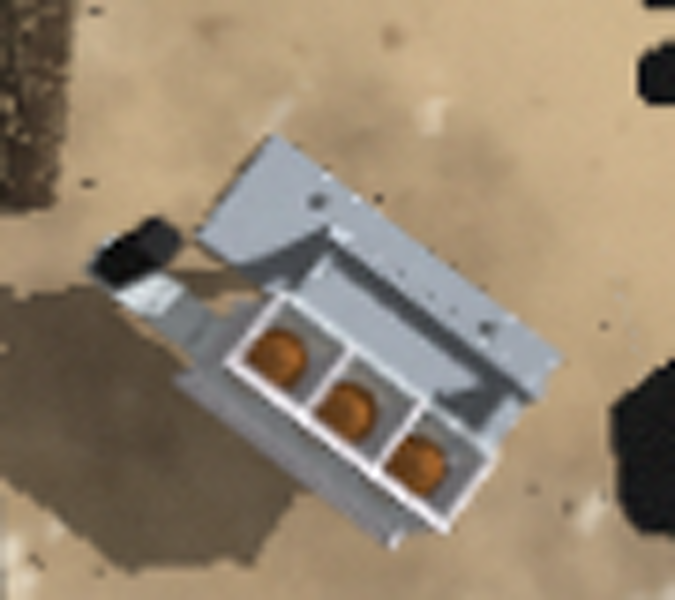

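View pics/c2.png

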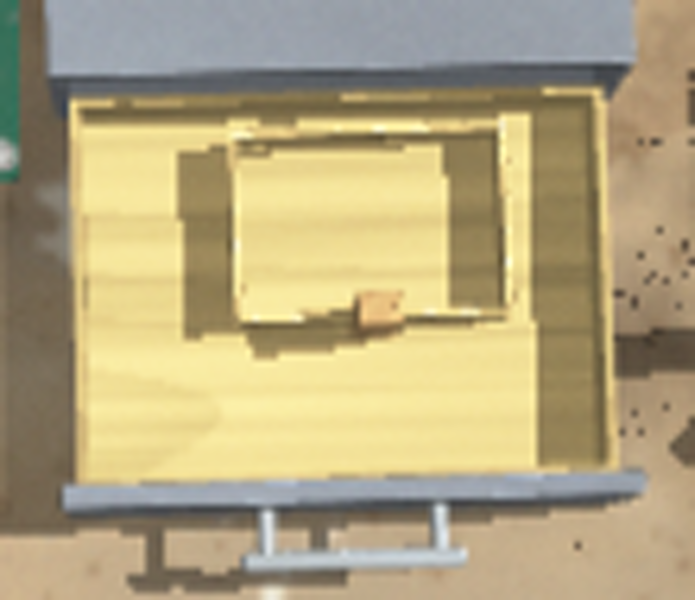

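View pics/c3.png

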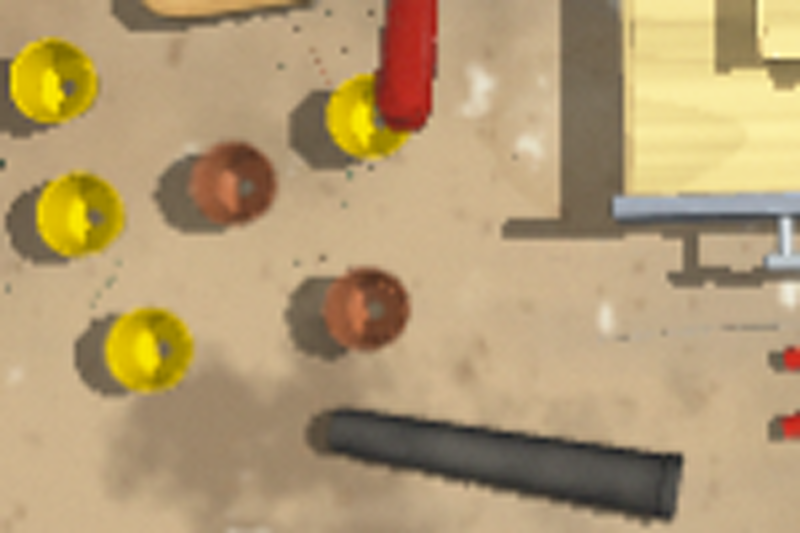

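View pics/c4.png

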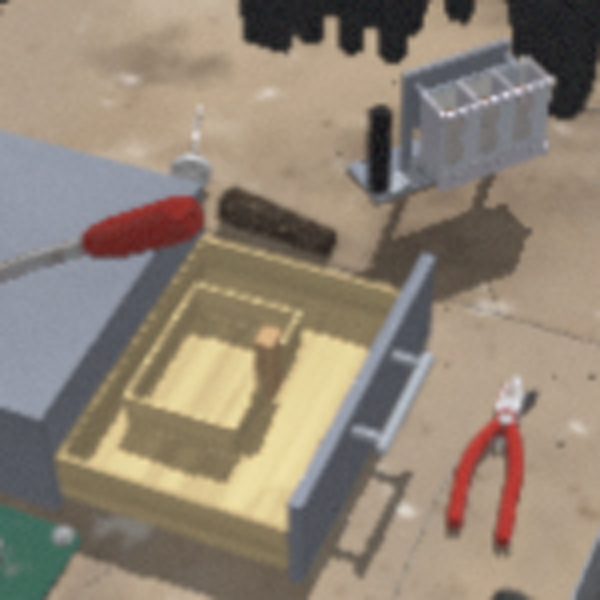

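```bash
python3 - <<'E'
from h import *
np.set_printoptions(precision=4,suppress=True)
c=calibration("top");sc=calibration("scene")
def C(x,y,x0,y0,s):return x0+(x+.5)/s-.5,y0+(y+.5)/s-.5
s1=7.5
cs=[onz(c,*C(x,y,340,145,s1),.165)for x,y in[(285,292),(495,458),(447,530),(230,360)]]
for p in cs:print("hop",p)
a=np.array(cs);print("centre",a.mean(0)); 
for i in range(4):print(np.linalg.norm(a[i]-a[(i+1)%4]))
yv=(a[0]-a[1]+a[3]-a[2]);print("yaw of y",np.degrees(np.arctan2(yv[1],yv[0])))
xv=(a[0]-a[3]+a[1]-a[2]);print("yaw of x",np.degrees(np.arctan2(xv[1],xv[0])))
print("handle top",onz(c,*C(162,235,340,145,s1),.182))
s2=min(800/110,600/95)
for n,x,y,z in[("handL",245,560,.101),("handR",465,553,.101),("panL",65,488,.12),("panR",645,475,.12),("panLb",65,510,.12),("panRb",645,495,.12),("tab",383,303,.108),("trayTL",230,122,.063),("trayTR",500,120,.063),("trayBR",507,317,.063),("trayBL",238,322,.063),("cabL",50,72,.13),("cabR",635,62,.13),("wallTL",70,97,.069),("wallTR",605,90,.069),("wBL",80,482,.069),("wBR",617,468,.069)]:
    print(n,onz(c,*C(x,y,225,130,s2),z))
s3=800/150
for n,x,y in[("potA",234,183),("potB",367,309)]:
    print(n,onz(c,*C(x,y,120,170,s3),.054))
# scene check
t=4
print("sc tabtop",onz(sc,*C(270,335,180,90,4),.108))
print("sc hand top",onz(sc,*C(380,108,180,90,4),.182))
E
```

```text
hop [ 0.5662 -0.3955  0.165 ]
hop [ 0.4867 -0.494   0.165 ]
hop [ 0.4528 -0.4698  0.165 ]
hop [ 0.5341 -0.3682  0.165 ]
centre [ 0.5099 -0.4319  0.165 ]
0.12662091615402005
0.041606758928283506
0.1300931496504725
0.04215989699327871
yaw of y 51.19555197079221
yaw of x -37.9372918640456
handle top [ 0.5917 -0.3335  0.182 ]
handL [0.4484 0.0102 0.101 ]
handR [ 0.4515 -0.1169  0.101 ]
panL [0.4896 0.1131 0.12  ]
panR [ 0.4947 -0.2191  0.12  ]
panLb [0.477  0.1132 0.12  ]
panRb [ 0.4832 -0.2189  0.12  ]
tab [ 0.5962 -0.0709  0.108 ]
trayTL [0.711 0.016 0.063]
trayTR [ 0.7113 -0.1454  0.063 ]
trayBR [ 0.5927 -0.1475  0.063 ]
trayBL [0.5908 0.0123 0.063 ]
cabL [0.7289 0.1206 0.13  ]
cabR [ 0.7328 -0.2169  0.13  ]
wallTL [0.7257 0.1113 0.069 ]
wallTR [ 0.728  -0.2079  0.069 ]
wBL [0.496  0.1062 0.069 ]
wBR [ 0.502  -0.2105  0.069 ]
potA [0.5062 0.3843 0.054 ]
potB [0.4171 0.2899 0.054 ]
sc tabtop [ 0.5955 -0.0699  0.108 ]
sc hand top [ 0.5936 -0.3353  0.182 ]
```

```bash
cat >> h.py <<'E'
def to(x,y,z,yaw,s=None):
    s=s or get_state();R=np.array(s["orientation"]);p=np.array(s["ee_pos"])
    a=np.radians(yaw);c,n=np.cos(a),np.sin(a)
    T=np.array([[c,n,0],[n,-c,0],[0,0,-1.]])
    from scipy.spatial.transform import Rotation as Ro
    rv=Ro.from_matrix(R.T@T).as_rotvec()
    w=np.array([x,y,z])-p
    print("t=%.2f pos %s yaw %.1f w %.2f F %s"%(s["clock"],np.round(p,4),np.degrees(np.arctan2(R[1,0],R[0,0])),s["width"],np.round(s["force"],1)))
    print(" rot",np.round(rv,3)," dp now-axes mm",np.round(R.T@w*1000,1)," dp after-rot",np.round(T.T@w*1000,1),"len",round(np.linalg.norm(w)*1000))
E
python3 - <<'E'
from h import *
c=calibration("top");sc=calibration("scene")
for z in(.455,.49,.529):
    print(z,onz(c,294/1.5,291/1.5,z),onz(c,297/1.5,250/1.5,z),onz(sc,346/1.5,217/1.5,z))
to(.57,-.07,.30,1.4)
E
```

```text
0.455 [0.50850403 0.2139652  0.455     ] [0.58903888 0.20838724 0.455     ] [0.53640678 0.14885567 0.455     ]
0.49 [0.50551303 0.20979728 0.49      ] [0.58403123 0.204359   0.49      ] [0.51769166 0.18298152 0.49      ]
0.529 [0.50218021 0.20515303 0.529     ] [0.57845127 0.19987038 0.529     ] [0.49683766 0.22100748 0.529     ]
t=0.15 pos [ 0.2614 -0.5673  0.1823] yaw 24.7 w 1.00 F [-0.4  0.5 -0.3]
 rot [-0.001  0.     0.407]  dp now-axes mm [ 488.4 -322.6 -117.3]  dp after-rot [ 320.7 -489.6 -117.7] len 597
```

jog_arm(dp=[[0,0,-50],[0,0,-50],[0,0,-20],[0,0,0]], rot=[[0,0,0.136],[0,0,0.136],[0,0,0.136],[0,0,0]], jaw=[60,60,60,60])

```text
clock: 0.65
ee_pos: [0.2609, -0.5663, 0.3036]
orientation: [[1.0, 0.013, -0.002], [0.013, -1.0, 0.005], [-0.002, -0.005, -1.0]]
force: [0.8, 0.4, -0.4]
width: 0.654
```

```bash
python3 - <<'E'
from h import *
to(.57,-.07,.30,1.4);print(get_state()["joints"])
E
```

```text
t=0.65 pos [ 0.2609 -0.5663  0.3036] yaw 0.7 w 0.65 F [ 0.8  0.4 -0.4]
 rot [-0.005  0.002 -0.012]  dp now-axes mm [ 315.5 -492.3    5.3]  dp after-rot [ 321.1 -488.6    3.6] len 585
[-6.53975049e+01  1.53202949e+01  8.51332714e+01 -1.37613735e-03
  7.98469049e+01  2.38626411e+01]
```

jog_arm(dp=[[32,-49,0],[32,-49,0],[32,-49,0],[32,-49,0],[32,-49,0],[32,-49,0],[32,-49,0],[32,-49,0],[32,-49,0],[32,-49,0],[0,0,0]], rot=[[0,0,0],[0,0,0],[0,0,0],[0,0,0],[0,0,0],[0,0,0],[0,0,0],[0,0,0],[0,0,0],[0,0,0],[0,0,0]], jaw=[60,60,60,60,60,60,60,60,60,60,60])

```text
clock: 2.02
ee_pos: [0.5694, -0.0489, 0.2877]
orientation: [[0.999, 0.051, -0.019], [0.051, -0.999, 0.014], [-0.018, -0.015, -1.0]]
force: [-0.4, -0.6, -0.6]
width: 0.654
```

```bash
python3 - <<'E'
from h import *
to(.57,-.07,.30,1.4);print(get_state()["joints"])
c=calibration("wrist");im=read_camera("wrist");cv2.imwrite("pics/raw_w1.png",im);save("w1.png",im)
print(proj(c,[[.596,-.071,.108]]))
E
```

```text
t=2.02 pos [ 0.5694 -0.0489  0.2877] yaw 2.9 w 0.65 F [-0.4 -0.6 -0.6]
 rot [-0.015  0.019  0.026]  dp now-axes mm [ -0.7  20.9 -12.6]  dp after-rot [  0.1  21.1 -12.3] len 24
[-5.54800004 11.41500176 92.07579729  0.7326133  77.68514479 81.38108039]
[[273.52458397 153.07390783]]
```

View pics/w1.png

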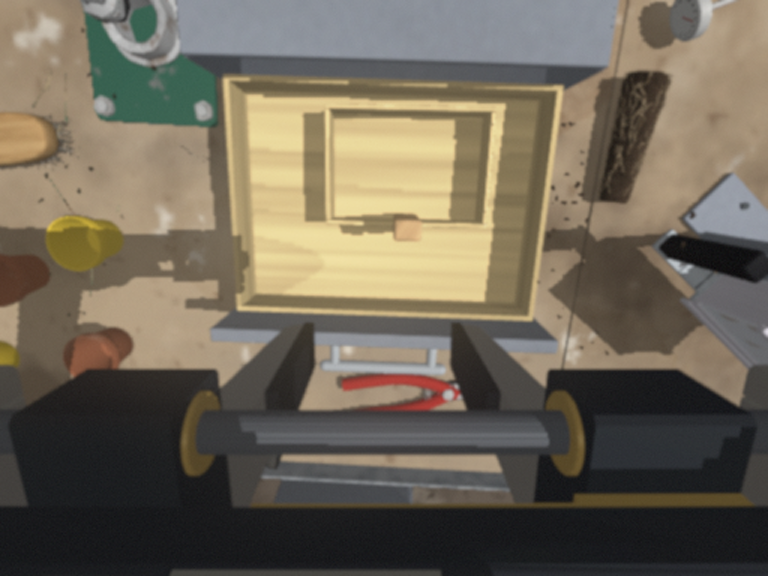

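The wrist view shows the tab top at (407,227), within 3 px of my prediction. The drawer rim corners are at (222,80), (563,87), (534,318) and (241,308).

```bash
python3 - <<'E'
from h import *
np.set_printoptions(precision=4,suppress=True)
c=calibration("wrist")
def q(n,x,y,z):print(n,onz(c,(x+.5)/1.5-.5,(y+.5)/1.5-.5,z))
q("tab",407,227,.108)
for n,x,y in[("TL",326,108),("TR",504,107),("BR",485,223),("BL",327,222)]:q("tray"+n,x,y,.063)
for n,x,y in[("TL",222,80),("TR",563,87),("BR",534,318),("BL",241,308)]:q("dr"+n,x,y,.069)
q("hbarL",322,368,.101);q("hbarR",443,374,.101)
q("panelTopR",555,345,.12);q("panelTopL",212,333,.12)
to(.595,-.0705,.30,1.0)
E
```

```text
tab [ 0.5972 -0.0694  0.108 ]
trayTL [0.702  0.0134 0.063 ]
trayTR [ 0.7111 -0.1569  0.063 ]
trayBR [ 0.6005 -0.1512  0.063 ]
trayBL [0.5932 0.0108 0.063 ]
drTL [0.721  0.1104 0.069 ]
drTR [ 0.7299 -0.208   0.069 ]
drBR [ 0.503  -0.2137  0.069 ]
drBL [0.4974 0.1012 0.069 ]
hbarL [0.4476 0.0084 0.101 ]
hbarR [ 0.4478 -0.1166  0.101 ]
panelTopR [ 0.4935 -0.2177  0.12  ]
panelTopL [0.4878 0.1119 0.12  ]
t=2.08 pos [ 0.5684 -0.0505  0.2876] yaw 2.8 w 0.65 F [-0.1 -1.2  0.9]
 rot [-0.014  0.02   0.032]  dp now-axes mm [ 25.4  21.1 -13.2]  dp after-rot [ 26.3  20.5 -12.4] len 36
```

jog_arm(dp=[[28,21,0],[0,0,0],[0,0,50],[0,0,50],[0,0,40],[0,0,0]], rot=[[-0.014,0.02,0.015],[0,0,0],[0,0,0],[0,0,0],[0,0,0],[0,0,0]], jaw=[60,60,60,60,60,60])

```text
clock: 2.82
ee_pos: [0.5903, -0.0761, 0.1406]
orientation: [[0.999, 0.038, -0.006], [0.038, -0.999, 0.0], [-0.006, -0.0, -1.0]]
force: [-0.4, 0.3, 0.0]
width: 0.655
```

```bash
python3 - <<'E'
from h import *
to(.597,-.070,.082,2.0)
c=calibration("wrist");im=read_camera("wrist");cv2.imwrite("pics/raw_w2.png",im);save("w2.png",im)
print(proj(c,[[.597,-.070,.108]])*1.5)
E
```

```text
t=2.83 pos [ 0.5903 -0.0761  0.1406] yaw 2.2 w 0.65 F [-0.4  0.3  0. ]
 rot [-0.     0.006  0.003]  dp now-axes mm [ 7.3 -5.8 58.6]  dp after-rot [ 6.9 -5.9 58.6] len 59
[[372.25296661 291.36375844]]
```

View pics/w2.png

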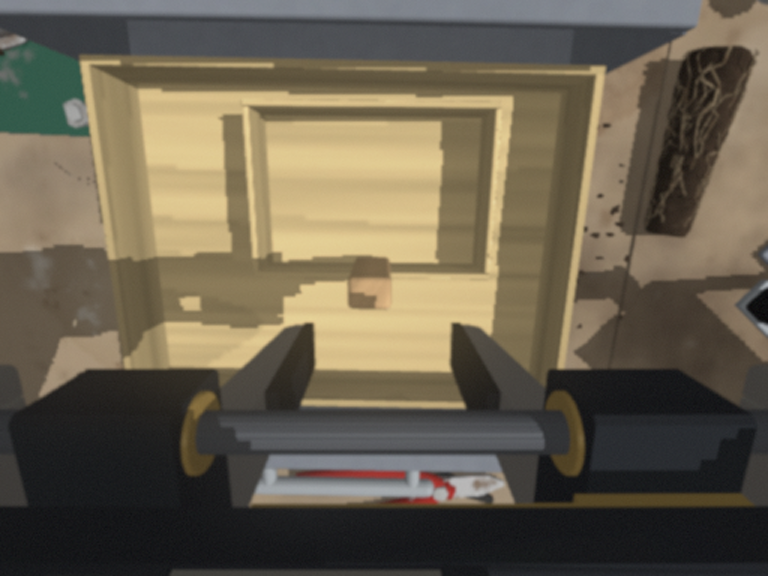

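jog_arm(dp=[[7,-6,0],[0,0,30],[0,0,29],[0,0,0],[0,0,0],[0,0,0],[0,0,0],[0,0,0],[0,0,0]], rot=[[0,0.006,0],[0,0,0],[0,0,0],[0,0,0],[0,0,0],[0,0,0],[0,0,0],[0,0,0],[0,0,0]], jaw=[60,60,60,60,20,20,20,20,20])

```text
clock: 4.0
ee_pos: [0.6095, -0.0704, 0.0973]
orientation: [[0.999, 0.038, 0.025], [0.038, -0.999, -0.002], [0.025, 0.003, -1.0]]
force: [-0.3, 0.8, 0.2]
width: 0.221
```

```bash
python3 - <<'E'
from h import *
to(.597,-.070,.25,2.0)
E
```

```text
t=4.00 pos [ 0.6095 -0.0704  0.0973] yaw 2.2 w 0.22 F [-0.3  0.8  0.2]
 rot [ 0.003 -0.025  0.003]  dp now-axes mm [  -8.6   -0.4 -153. ]  dp after-rot [ -12.5   -0.8 -152.7] len 153
```

```bash
python3 - <<'E'
from h import *
im=read_camera("wrist");save("w3.png",im)
s=get_state();print(s["ee_pos"],s["joints"],s["width"],s["force"])
im=read_camera("scene");crop("s3.png",im,180,90,330,240)
E
```

```text
[ 0.60952428 -0.07035637  0.0972268 ] [-6.75692246e+00  2.36336840e+01  1.00570993e+02  6.26258486e-02
  5.43438230e+01  8.10043138e+01] 0.2203725331773853 [-0.17807584  0.09270498  0.06952283]
```

View pics/w3.png

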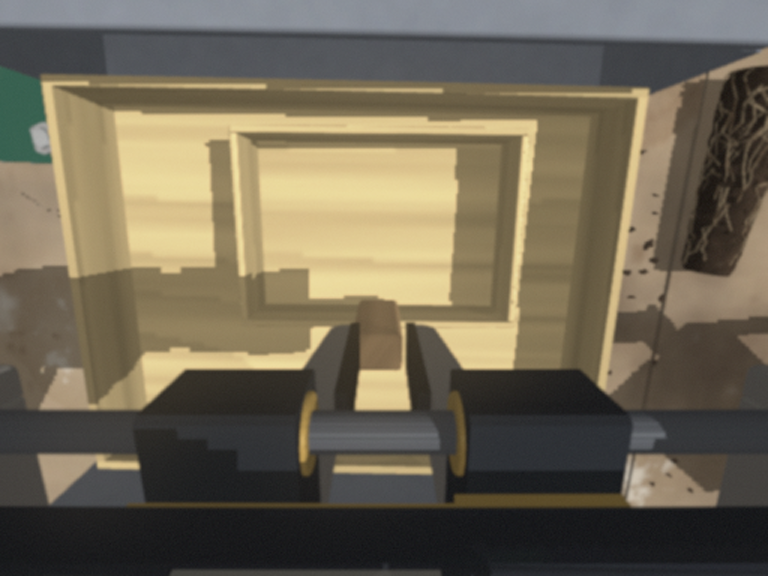

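View pics/s3.png

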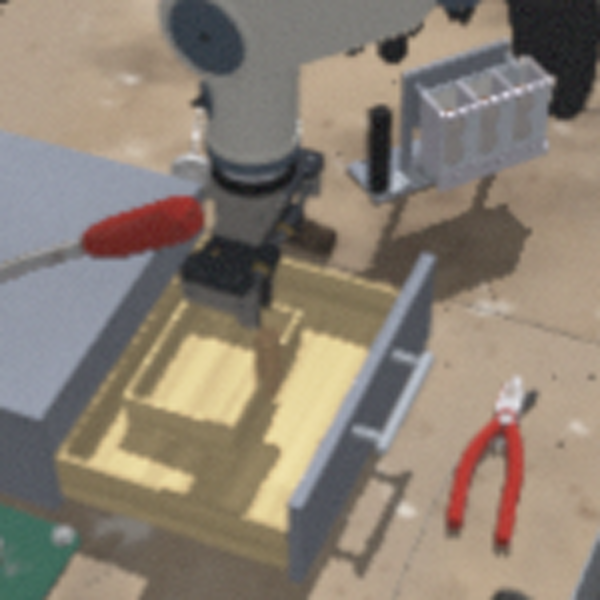

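jog_arm(dp=[[0,0,0],[0,0,0],[0,0,0]], rot=[[0,0,0],[0,0,0],[0,0,0]], jaw=[10,10,10])

```text
clock: 4.47
ee_pos: [0.6092, -0.0704, 0.0968]
orientation: [[0.999, 0.038, 0.024], [0.038, -0.999, -0.002], [0.024, 0.003, -1.0]]
force: [0.6, 0.4, -0.4]
width: 0.11
```

```bash
python3 - <<'E'
from h import *
c=calibration("wrist");im=read_camera("wrist");save("w4.png",im);cv2.imwrite("pics/raw_w4.png",im)
for x in(.587,.597,.607):print(proj(c,[[x,-.070,.108],[x,-.07,.063]])*1.5)
s=get_state();p=np.array(s["ee_pos"]);R=np.array(s["orientation"])
print("tips",proj(c,[p+R@np.array([a,b,.008]) for a,b in((-.01,.005),(.01,.005),(-.01,-.005),(.01,-.005))])*1.5)
print(s["force"],s["width"])
crop("w4c.png",im,200,180,320,270)
E
```

```text
[[379.99239621 369.32045256]
 [380.0252379  339.12619284]]
[[380.74759254 350.5067331 ]
 [380.64670025 323.38527354]]
[[381.51915723 331.28443377]
 [381.27918253 307.3652361 ]]
tips [[391.48003082 333.28770646]
 [391.69746175 297.57959549]
 [372.98849569 333.29341873]
 [372.79587451 297.5830171 ]]
[-0.27469584  0.04064197  0.12612291] 0.10905301743471858
```

View pics/w4c.png

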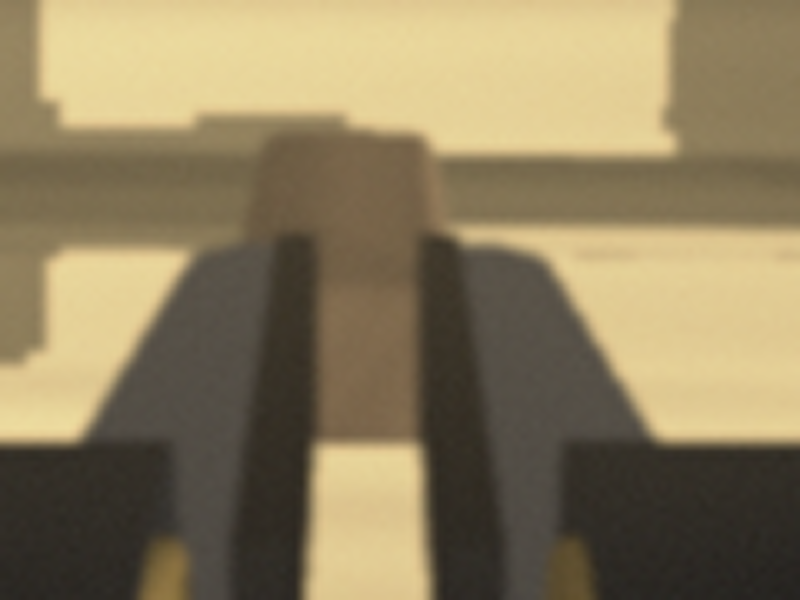

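```bash
python3 - <<'E'
from h import *
c=calibration("scene");w=calibration("wrist");im=read_camera("scene")
s=get_state();p=np.array(s["ee_pos"]);R=np.array(s["orientation"])
print("cam in tool",R.T@(np.array(w["origin"])-p))
pts=[p+R@np.array([0,0,z]) for z in(.008,-.032)]+[[.597,-.07,.108],[.597,-.07,.063]]
uv=proj(c,pts)
for (u,v) in uv: cv2.circle(im,(int(round(u)),int(round(v))),0,(255,0,0),-1)
print(uv)
crop("s4.png",im,215,120,275,185)
E
```

```text
cam in tool [ 0.06664446 -0.0004385  -0.20154122]
[[243.95376131 175.80698586]
 [243.83360002 168.41365519]
 [246.77519069 173.25318253]
 [247.10540489 181.49960773]]
```

View pics/s4.png

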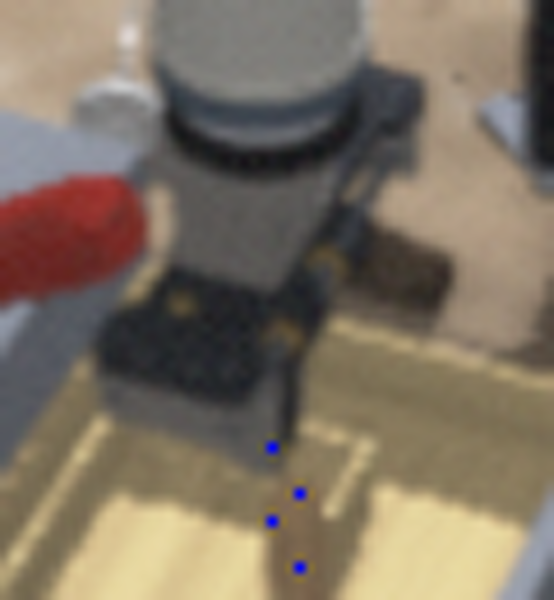

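The reported TCP is about 35–40 mm lower than where the fingertips really are: both cameras put the tips near tool z = -0.033, not +0.008. The jaws closed on air above the tab. I'll use that corrected tip offset from here on and go down while watching the force.

jog_arm(dp=[[0,0,0],[0,0,0],[-9,0,0],[0,0,0]], rot=[[0,0,0],[0,0,0],[0,-0.025,0],[0,0,0]], jaw=[60,60,60,60])

```text
clock: 5.08
ee_pos: [0.5994, -0.0707, 0.0965]
orientation: [[0.999, 0.038, -0.003], [0.038, -0.999, -0.003], [-0.003, 0.003, -1.0]]
force: [0.4, -0.3, -0.5]
width: 0.519
```

```bash
python3 - <<'E'
from h import *
to(.597,-.070,.042,2.0)
E
```

```text
t=5.08 pos [ 0.5994 -0.0707  0.0965] yaw 2.2 w 0.52 F [ 0.4 -0.3 -0.5]
 rot [0.003 0.003 0.003]  dp now-axes mm [-2.3 -1.  54.6]  dp after-rot [-2.4 -0.8 54.5] len 55
```

jog_arm(dp=[[-2,0,0],[0,0,15],[0,0,15],[0,0,10],[0,0,0]], rot=[[0,0,0],[0,0,0],[0,0,0],[0,0,0],[0,0,0]], jaw=[60,60,60,60,60])

```text
clock: 5.7
ee_pos: [0.5964, -0.0708, 0.0527]
orientation: [[0.999, 0.038, -0.004], [0.038, -0.999, -0.003], [-0.004, 0.003, -1.0]]
force: [0.0, -0.0, 0.3]
width: 0.652
```

```bash
python3 - <<'E'
from h import *
to(.597,-.070,.042,2.0)
im=read_camera("wrist");crop("w5.png",im,150,120,362,270)
im=read_camera("scene");crop("s5.png",im,215,120,275,185)
E
```

```text
t=5.70 pos [ 0.5964 -0.0708  0.0527] yaw 2.2 w 0.65 F [ 0.  -0.   0.3]
 rot [0.003 0.004 0.003]  dp now-axes mm [ 0.7 -0.8 10.7]  dp after-rot [ 0.6 -0.8 10.7] len 11
```

View pics/w5.png

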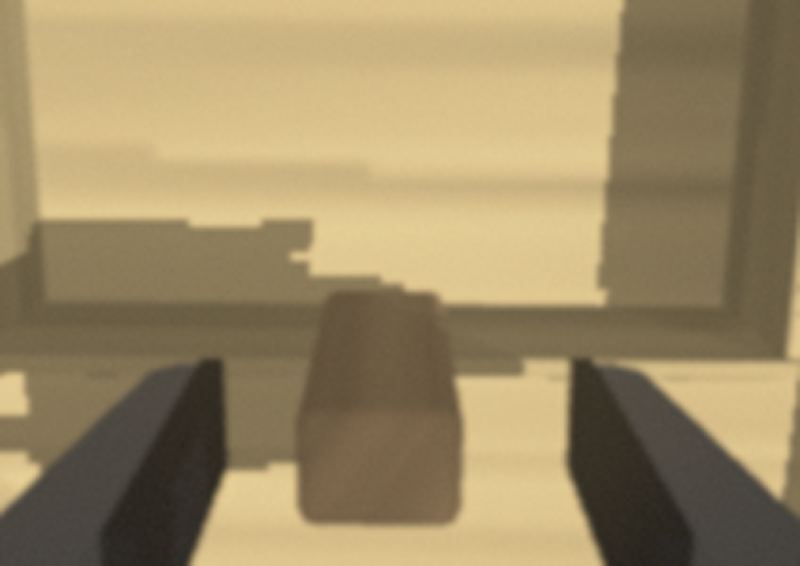

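View pics/s5.png

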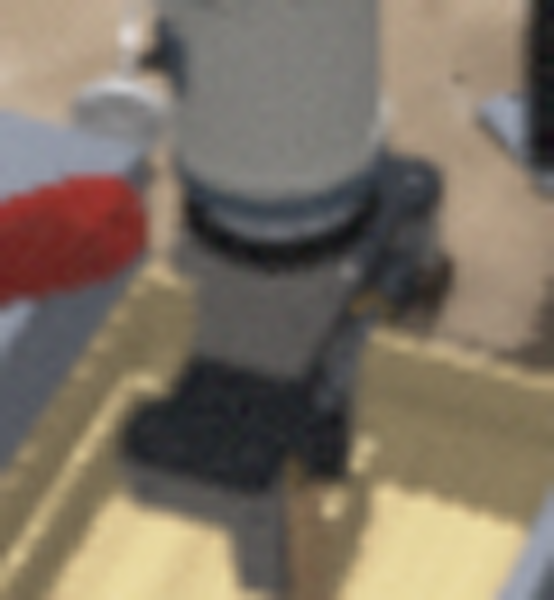

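jog_arm(dp=[[0,0,8],[0,0,0],[0,0,0],[0,0,0],[0,0,0],[0,0,0]], rot=[[0,0,0],[0,0,0],[0,0,0],[0,0,0],[0,0,0],[0,0,0]], jaw=[60,60,10,10,10,10])

```text
clock: 6.55
ee_pos: [0.5982, -0.071, 0.0465]
orientation: [[0.999, 0.038, -0.0], [0.038, -0.999, -0.003], [-0.0, 0.003, -1.0]]
force: [0.2, 0.4, 0.9]
width: 0.282
```

Gripped: the width is 25.9 mm, which matches the 26 mm tab.

jog_arm(dp=[[0,0,-25],[0,0,-40],[0,0,-40],[0,0,-35],[0,0,0],[-30,0,0],[-45,0,0],[-45,0,0],[-30,0,0],[0,0,0]], rot=[[0,0,0],[0,0,0],[0,0,0],[0,0,0],[0,0,0],[0,0,0],[0,0,0],[0,0,0],[0,0,0],[0,0,0]], jaw=[10,10,10,10,10,10,10,10,10,10])

```text
clock: 7.8
ee_pos: [0.4382, -0.0755, 0.182]
orientation: [[0.999, 0.039, -0.013], [0.039, -0.999, -0.002], [-0.013, 0.001, -1.0]]
force: [0.7, -0.9, -1.4]
width: 0.282
```

```bash
python3 - <<'E'
from h import *
to(.347,-.3045,.19,-38)
im=read_camera("wrist");save("w6.png",im)
E
```

```text
t=7.80 pos [ 0.4382 -0.0755  0.182 ] yaw 2.2 w 0.28 F [ 0.7 -0.9 -1.4]
 rot [0.006 0.012 0.702]  dp now-axes mm [-100.1  225.3   -6.4]  dp after-rot [ 69.1 236.6  -8. ] len 247
```

View pics/w6.png

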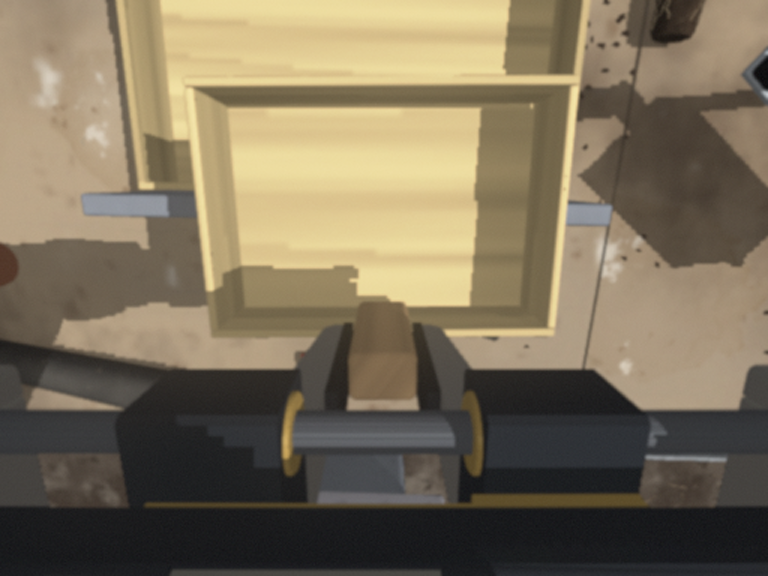

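The tray is held level. Next: turn, then move to the pre-position in front of the hopper.

jog_arm(dp=[[0,20,-10],[0,20,0],[0,20,0],[0,20,0],[0,0,0],[10,35,0],[15,40,0],[15,40,0],[5,15,0],[0,0,0]], rot=[[0,0.012,0.175],[0,0,0.175],[0,0,0.175],[0,0,0.175],[0,0,0],[0,0,0],[0,0,0],[0,0,0],[0,0,0],[0,0,0]], jaw=[10,10,10,10,10,10,10,10,10,10])

```text
clock: 9.1
ee_pos: [0.3841, -0.2864, 0.1874]
orientation: [[0.789, -0.614, 0.0], [-0.614, -0.789, 0.0], [0.0, -0.0, -1.0]]
force: [0.5, 0.2, -0.5]
width: 0.281
```

```bash
python3 - <<'E'
from h import *
to(.347,-.3045,.19,-38)
im=read_camera("wrist");cv2.imwrite("pics/raw_w7.png",im);save("w7.png",im)
im=read_camera("top");cv2.imwrite("pics/raw_t7.png",im);crop("t7.png",im,270,140,430,260)
E
```

```text
t=9.10 pos [ 0.3841 -0.2864  0.1874] yaw -37.9 w 0.28 F [ 0.5  0.2 -0.5]
 rot [-0.    -0.     0.002]  dp now-axes mm [-18.2  37.1  -2.7]  dp after-rot [-18.1  37.1  -2.6] len 41
```

View pics/w7.png

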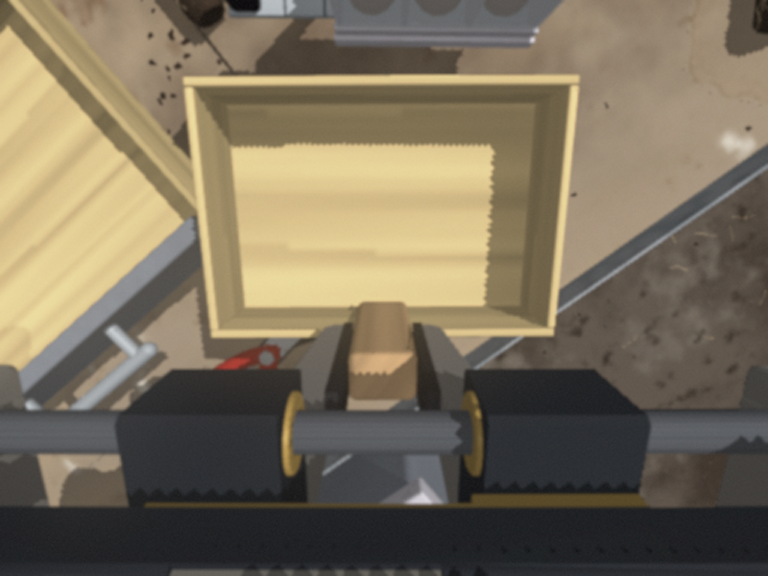

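View pics/t7.png

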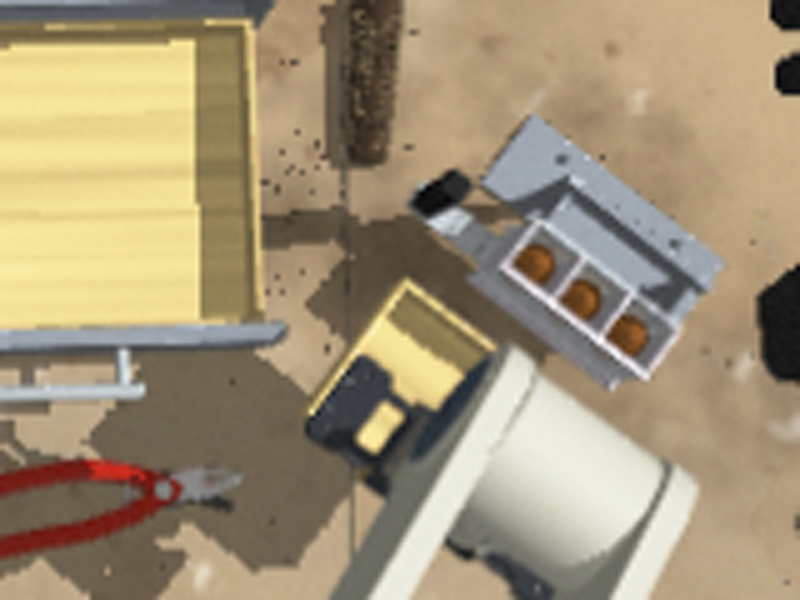

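```bash
python3 - <<'E'
from h import *
c=calibration("wrist");H=np.array([.510,-.432,0]);a=np.radians(-38);X=np.array([np.cos(a),np.sin(a),0]);Y=np.array([-np.sin(a),np.cos(a),0])
P=lambda x,y,z:H+X*x+Y*y+np.array([0,0,z])
for p in[(-.023,-.065,.069),(-.023,.065,.069),(-.023,-.065,.165),(-.023,.065,.165)]:print(p,proj(c,[P(*p)])*1.5)
# bulbs rows
ct=calibration("top");im=cv2.imread("pics/raw_t7.png")
h=cv2.cvtColor(im,cv2.COLOR_BGR2HSV);m=cv2.inRange(h,(5,150,80),(20,255,220));m[:,:360]=0;m[:170]=0;m[220:]=0
n,_,st,ce=cv2.connectedComponentsWithStats(m)
for i in range(1,n):
    if st[i,4]>15:print(st[i],ce[i],onz(ct,*ce[i],.137),onz(ct,*ce[i],.131))
print(P(0,.042,0),P(0,0,0),P(0,-.042,0))
im=cv2.imread("pics/raw_w7.png");crop("w7c.png",im,130,0,400,60)
E
```

```text
(-0.023, -0.065, 0.069) [[529.25733746  41.51879618]]
(-0.023, 0.065, 0.069) [[343.89796907  40.7672966 ]]
(-0.023, -0.065, 0.165) [[599.73106651 -28.16029641]]
(-0.023, 0.065, 0.165) [[325.78748887 -29.58300206]]
[373 189   8   7  36] [376.86111111 192.11111111] [ 0.53797825 -0.39931847  0.137     ] [ 0.53849903 -0.40088109  0.131     ]
[383 196   7   7  36] [386.25       199.30555556] [ 0.51171117 -0.43284381  0.137     ] [ 0.51214009 -0.43452367  0.131     ]
[392 203   7   8  37] [395.21621622 206.43243243] [ 0.48571142 -0.46486687  0.137     ] [ 0.48604943 -0.46665872  0.131     ]
[ 0.53585778 -0.39890355  0.        ] [ 0.51  -0.432  0.   ] [ 0.48414222 -0.46509645  0.        ]
```

View pics/w7c.png

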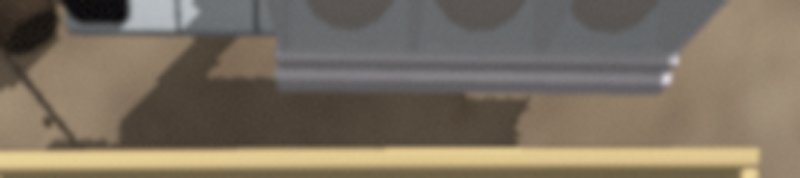

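jog_arm(dp=[[0,25,0],[0,22,0],[0,0,40],[0,0,40],[0,0,40],[0,0,20],[0,0,0]], rot=[[0,0,0],[0,0,0],[0,0,0],[0,0,0],[0,0,0],[0,0,0],[0,0,0]], jaw=[10,10,10,10,10,10,10])

```text
clock: 10.07
ee_pos: [0.3614, -0.3175, 0.0442]
orientation: [[0.799, -0.601, 0.004], [-0.601, -0.799, -0.0], [0.003, -0.002, -1.0]]
force: [0.7, -0.4, -1.0]
width: 0.281
```

```bash
python3 - <<'E'
from h import *
H=np.array([.5105,-.4325]);a=np.radians(-38);X=np.array([np.cos(a),np.sin(a)]);Y=np.array([-np.sin(a),np.cos(a)])
p=np.array(get_state()["ee_pos"])[:2]-H;print("hopper xy",p@X,p@Y)
t=H+X*-.079+Y*-.010
to(t[0],t[1],.033,-38)
E
```

```text
hopper xy -0.1882773040545299 -0.0011471478464422813
t=10.07 pos [ 0.3614 -0.3175  0.0442] yaw -36.9 w 0.28 F [ 0.7 -0.4 -1. ]
 rot [-0.002 -0.003  0.019]  dp now-axes mm [109.1  10.9  11.6]  dp after-rot [109.3   8.9  11.2] len 110
```

jog_arm(dp=[[0,9,5],[25,0,0],[30,0,0],[30,0,0],[20,0,0],[0,0,0]], rot=[[0,0,0.019],[0,0,0],[0,0,0],[0,0,0],[0,0,0],[0,0,0]], jaw=[10,10,10,10,10,10])

```text
clock: 10.82
ee_pos: [0.4436, -0.3942, 0.0451]
orientation: [[0.787, -0.617, 0.01], [-0.617, -0.787, -0.006], [0.012, -0.002, -1.0]]
force: [0.0, 0.8, -0.8]
width: 0.278
```

```bash
python3 - <<'E'
from h import *
H=np.array([.5105,-.4325]);a=np.radians(-38);X=np.array([np.cos(a),np.sin(a)]);Y=np.array([-np.sin(a),np.cos(a)])
p=np.array(get_state()["ee_pos"])[:2]-H;print("hopper xy",p@X,p@Y)
t=H+X*-.079+Y*-.010
to(t[0],t[1],.0285,-38)
im=read_camera("wrist");save("w8.png",im)
im=read_camera("scene");crop("s8.png",im,230,70,380,200)
E
```

```text
hopper xy -0.07627137952929366 -0.011010705627565525
t=10.82 pos [ 0.4436 -0.3942  0.0451] yaw -38.1 w 0.28 F [ 0.   0.8 -0.8]
 rot [-0.002 -0.012 -0.001]  dp now-axes mm [-2.9 -1.  16.6]  dp after-rot [-2.7 -1.  16.6] len 17
```

View pics/w8.png

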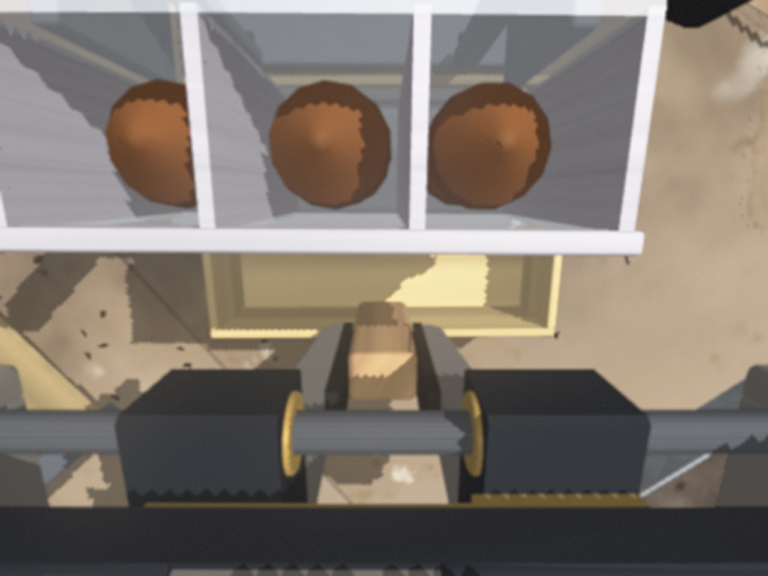

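View pics/s8.png

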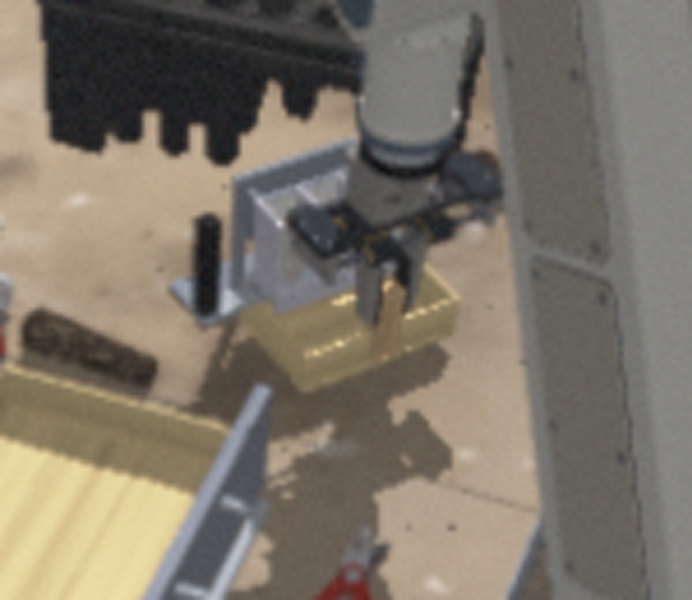

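jog_arm(dp=[[-2,0,6],[0,0,5],[0,0,3],[0,0,0]], rot=[[0,-0.012,0],[0,0,0],[0,0,0],[0,0,0]], jaw=[10,10,10,10])

```text
clock: 11.42
ee_pos: [0.4381, -0.3898, 0.0295]
orientation: [[0.787, -0.617, -0.003], [-0.617, -0.787, 0.005], [-0.005, -0.002, -1.0]]
force: [-0.8, 0.5, -0.9]
width: 0.281
```

jog_arm(dp=[[2,0,2],[0,0,1],[0,0,0],[0,0,0],[0,0,0]], rot=[[0,0,0],[0,0,0],[0,0,0],[0,0,0],[0,0,0]], jaw=[10,10,10,50,50])

```text
clock: 12.05
ee_pos: [0.4399, -0.3911, 0.0288]
orientation: [[0.787, -0.617, -0.003], [-0.617, -0.787, 0.005], [-0.005, -0.002, -1.0]]
force: [-0.5, -0.3, -0.3]
width: 0.475
```

```bash
python3 - <<'E'
from h import *
to(.4438,-.394,.20,-38)
im=read_camera("wrist");save("w9.png",im)
E
```

```text
t=12.05 pos [ 0.4399 -0.3911  0.0288] yaw -38.1 w 0.47 F [-0.5 -0.3 -0.3]
 rot [-0.002  0.005 -0.001]  dp now-axes mm [   4.    -0.4 -171.2]  dp after-rot [ 4.900e+00 -1.000e-01 -1.712e+02] len 171
```

View pics/w9.png

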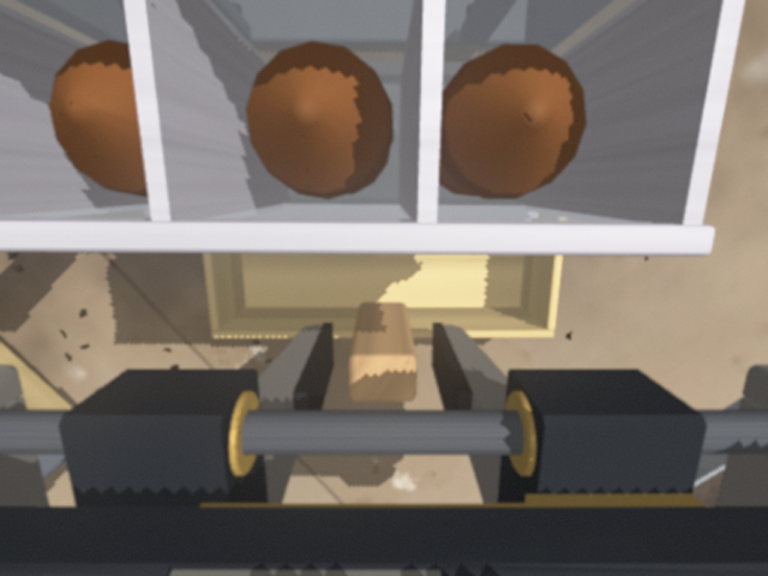

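jog_arm(dp=[[0,0,-30],[0,0,-45],[0,0,-50],[0,0,-40],[0,0,0],[0,0,0],[0,0,0],[0,0,0],[0,0,0],[0,0,0],[0,0,0],[0,0,0],[0,0,0],[0,0,0]], rot=[[0,0,0],[0,0,0],[0,0,0],[0,0,0],[0,0,-0.18],[0,0,-0.18],[0,0,-0.18],[0,0,-0.18],[0,0,-0.18],[0,0,-0.18],[0,0,-0.18],[0,0,-0.18],[0,0,-0.12],[0,0,0]], jaw=[50,50,50,50,50,50,50,50,50,50,50,50,50,50])

```text
clock: 13.85
ee_pos: [0.4404, -0.392, 0.1981]
orientation: [[0.585, 0.811, -0.003], [0.811, -0.585, 0.005], [0.002, -0.006, -1.0]]
force: [-0.3, 0.3, 0.4]
width: 0.544
```

```bash
python3 - <<'E'
from h import *
to(.570,-.359,.20,52)
E
```

```text
t=13.85 pos [ 0.4404 -0.392   0.1981] yaw 54.2 w 0.54 F [-0.3  0.3  0.4]
 rot [-0.006 -0.002  0.038]  dp now-axes mm [102.6  85.7  -2.1]  dp after-rot [105.8  81.8  -1.9] len 134
```

jog_arm(dp=[[0,0,0],[30,25,0],[40,30,0],[34,27,0],[0,0,0]], rot=[[0,0,0.038],[0,0,0],[0,0,0],[0,0,0],[0,0,0]], jaw=[50,50,50,50,50])

```text
clock: 14.48
ee_pos: [0.5724, -0.3613, 0.1975]
orientation: [[0.631, 0.776, -0.003], [0.776, -0.631, 0.005], [0.001, -0.006, -1.0]]
force: [-0.3, -0.2, 0.6]
width: 0.546
```

```bash
python3 - <<'E'
from h import *
to(.590,-.3335,.20,52)
c=calibration("wrist");im=read_camera("wrist");save("w10.png",im)
print(proj(c,[[.590,-.3335,.182]])*1.5)
E
```

```text
t=14.47 pos [ 0.5724 -0.3613  0.1975] yaw 50.9 w 0.55 F [-0.3 -0.2  0.6]
 rot [-0.006 -0.001 -0.02 ]  dp now-axes mm [32.7 -3.9 -2.4]  dp after-rot [32.8 -3.3 -2.5] len 33
[[375.55803731 253.25578945]]
```

View pics/w10.png

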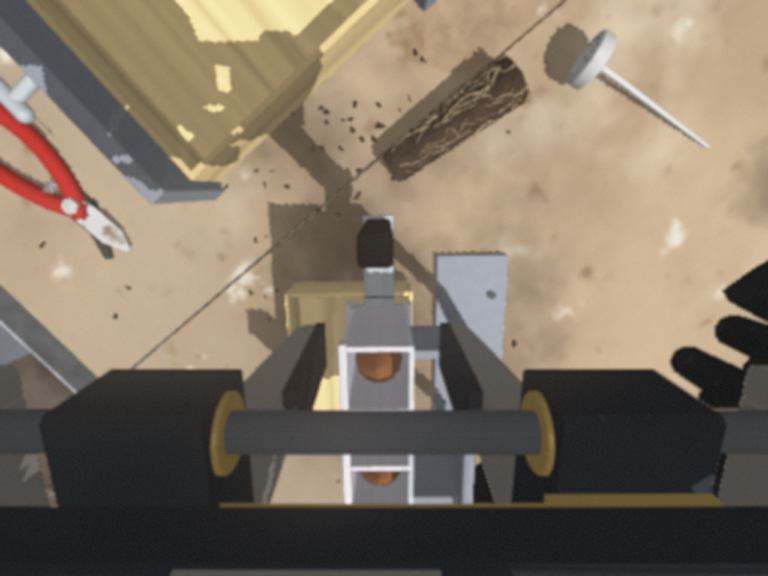

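jog_arm(dp=[[0,0,0],[17,-2,0],[16,-2,0],[0,0,0],[0,0,30],[0,0,30],[0,0,20],[0,0,0]], rot=[[-0.006,0,-0.02],[0,0,0],[0,0,0],[0,0,0],[0,0,0],[0,0,0],[0,0,0],[0,0,0]], jaw=[50,50,50,50,50,50,50,50])

```text
clock: 15.52
ee_pos: [0.5867, -0.332, 0.1172]
orientation: [[0.618, 0.786, 0.001], [0.786, -0.618, -0.001], [0.0, 0.002, -1.0]]
force: [0.5, -0.3, 0.5]
width: 0.543
```

```bash
python3 - <<'E'
from h import *
to(.590,-.3335,.107,52)
c=calibration("wrist");im=read_camera("wrist");save("w11.png",im)
E
```

```text
t=15.53 pos [ 0.5867 -0.332   0.1172] yaw 51.9 w 0.54 F [ 0.5 -0.3  0.5]
 rot [ 0.002 -0.    -0.002]  dp now-axes mm [ 0.9  3.5 10.2]  dp after-rot [ 0.9  3.6 10.2] len 11
```

View pics/w11.png

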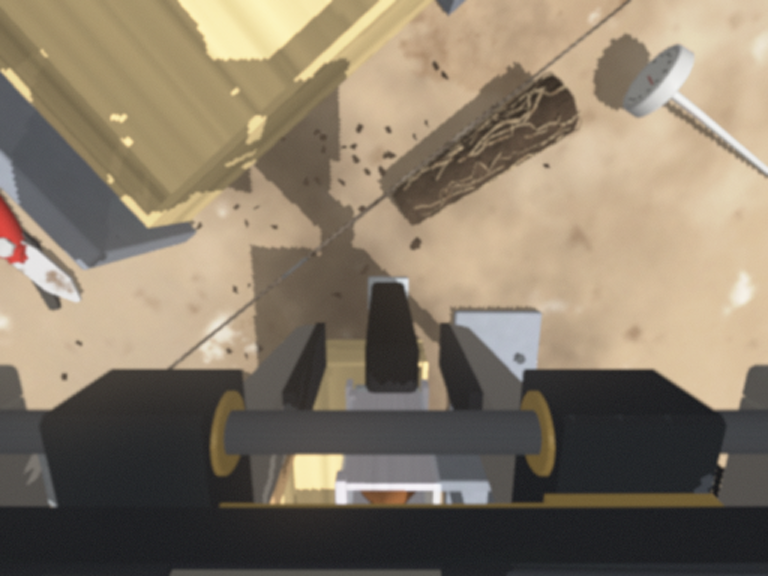

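jog_arm(dp=[[1,3,6],[0,0,0],[0,0,0],[0,0,0],[0,0,0],[0,0,0],[0,0,0]], rot=[[0,0,0],[0,0,0],[0,0,0],[0,0,0],[0,0,0],[0,0,0],[0,0,0]], jaw=[50,50,5,5,5,5,5])

```text
clock: 16.45
ee_pos: [0.5902, -0.333, 0.1152]
orientation: [[0.618, 0.786, 0.003], [0.786, -0.618, -0.001], [0.001, 0.003, -1.0]]
force: [0.8, -1.2, -1.0]
width: 0.214
```

```bash
python3 - <<'E'
from h import *
s=get_state();print(repr(s["ee_pos"]),s["joints"],s["width"]*91.9,s["force"])
E
```

```text
array([ 0.59023193, -0.33301924,  0.1152474 ]) [-2.95796367e+01  2.83903606e+01  9.01321894e+01  4.02283626e-02
  6.13007729e+01  8.58293580e+00] 19.69677529259927 [ 0.79205877 -1.20732996 -1.03313333]
```

jog_arm(dp=[[15,0,0],[18,0,0],[18,0,0],[0,0,0],[0,0,0]], rot=[[0,0,0],[0,0,0],[0,0,0],[0,0,0],[0,0,0]], jaw=[5,5,5,5,5])

```text
clock: 17.08
ee_pos: [0.6246, -0.2898, 0.1152]
orientation: [[0.617, 0.787, 0.003], [0.787, -0.617, -0.002], [0.001, 0.004, -1.0]]
force: [-2.1, -2.3, 1.7]
width: 0.218
```

```bash
cat >> h.py <<'E'
def gate():
    s=get_state();d=np.array(s["ee_pos"])[:2]-np.array([.5902,-.3330]);a=np.radians(52)
    print("gate",d@[np.cos(a),np.sin(a)],"side",d@[-np.sin(a),np.cos(a)],"w",s["width"]*91.9,"F",np.round(s["force"],1),s["clock"])
E
python3 - <<'E'
from h import *
gate();to(0.64,-.26,.115,52)
E
```

```text
gate 0.055208736948150365 side -0.0005277729000756186 w 20.05941613933738 F [-2.1 -2.3  1.7] 17.075
t=17.07 pos [ 0.6246 -0.2898  0.1152] yaw 51.9 w 0.22 F [-2.1 -2.3  1.7]
 rot [ 0.004 -0.001 -0.002]  dp now-axes mm [33.  -6.3  0.2]  dp after-rot [33.  -6.2  0.2] len 34
```

jog_arm(dp=[[10,0,0],[10,0,0],[6,0,0],[0,0,0],[0,0,0],[0,0,0]], rot=[[0,0,0],[0,0,0],[0,0,0],[0,0,0],[0,0,0],[0,0,0]], jaw=[5,5,5,5,5,5])

```text
clock: 17.82
ee_pos: [0.6415, -0.2685, 0.1152]
orientation: [[0.618, 0.786, 0.003], [0.786, -0.618, -0.002], [0.001, 0.004, -1.0]]
force: [-0.8, -0.5, 1.5]
width: 0.219
```

```bash
python3 - <<'E'
from h import *
gate()
im=read_camera("wrist");save("w12.png",im)
im=read_camera("top");crop("t12.png",im,340,145,430,225)
im=read_camera("scene");crop("s12.png",im,230,70,380,200)
E
```

```text
gate 0.08239432049605241 side -0.0007572855199509887 w 20.133464764387277 F [-0.8 -0.5  1.5] 17.825
```

View pics/w12.png

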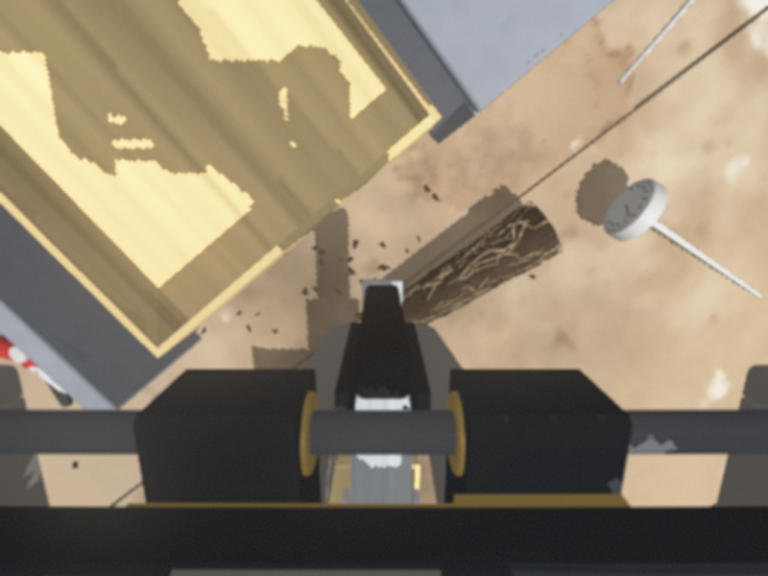

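View pics/t12.png

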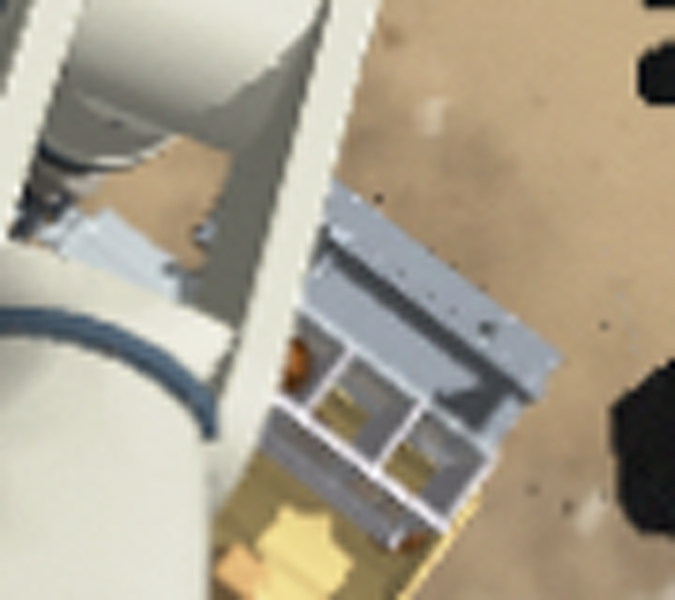

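View pics/s12.png

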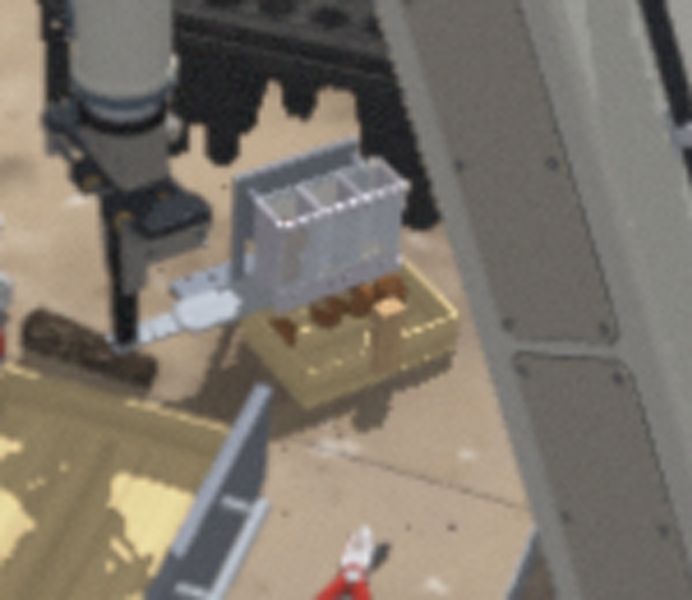

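The top view shows lanes 1 and 2 empty and lane 3 still holding its bulb. The scene view shows four bulbs in the tray at (287,330), (325,312), (360,300) and (388,288). Now I'll shut the gate.

jog_arm(dp=[[0,0,0],[-15,0,0],[-20,0,0],[-20,0,0],[-15,0,0],[0,0,0],[0,0,0]], rot=[[0,0,0],[0,0,0],[0,0,0],[0,0,0],[0,0,0],[0,0,0],[0,0,0]], jaw=[5,5,5,5,5,5,5])

```text
clock: 18.85
ee_pos: [0.5945, -0.3277, 0.1152]
orientation: [[0.619, 0.785, 0.004], [0.785, -0.619, -0.001], [0.002, 0.003, -1.0]]
force: [0.7, 2.3, 1.7]
width: 0.22
```

```bash
python3 - <<'E'
from h import *
gate()
E
```

```text
gate 0.0067947109621402085 side -0.00012881574404739946 w 20.181129677926815 F [0.7 2.3 1.7] 18.85
```

jog_arm(dp=[[-5,0,0],[-3,0,0],[-3,0,0],[-3,0,0],[0,0,0]], rot=[[0,0,0],[0,0,0],[0,0,0],[0,0,0],[0,0,0]], jaw=[5,5,5,5,5])

```text
clock: 19.48
ee_pos: [0.5906, -0.3327, 0.1152]
orientation: [[0.618, 0.786, 0.01], [0.786, -0.618, 0.007], [0.011, 0.004, -1.0]]
force: [-1.5, -1.1, 1.1]
width: 0.213
```

```bash
python3 - <<'E'
from h import *
gate()
E
```

```text
gate 0.00048641352549203654 side -9.03767825653197e-05 w 19.57304619489919 F [-1.5 -1.1  1.1] 19.475
```

jog_arm(dp=[[0,0,0],[0,0,0],[0,0,0],[0,0,-35],[0,0,-45],[0,0,-20],[0,0,0]], rot=[[0,0,0],[0,0,0],[0,0,0],[0,0,0],[0,0,0],[0,0,0],[0,0,0]], jaw=[50,50,50,50,50,50,50])

```text
clock: 20.35
ee_pos: [0.5891, -0.335, 0.2172]
orientation: [[0.618, 0.786, 0.01], [0.786, -0.618, 0.004], [0.009, 0.005, -1.0]]
force: [-0.0, -0.5, 0.0]
width: 0.541
```

```bash
python3 - <<'E'
from h import *
to(.440,-.391,.215,52)
c=calibration("wrist");im=read_camera("wrist");save("w13.png",im);print(proj(c,[[.59,-.3335,.182]])*1.5)
E
```

```text
t=20.35 pos [ 0.5891 -0.335   0.2172] yaw 51.9 w 0.54 F [-0.  -0.5  0. ]
 rot [ 0.005 -0.009 -0.003]  dp now-axes mm [-136.1  -82.7    0.6]  dp after-rot [-135.9  -83.     2.2] len 159
[[381.94506723 299.77804717]]
```

View pics/w13.png

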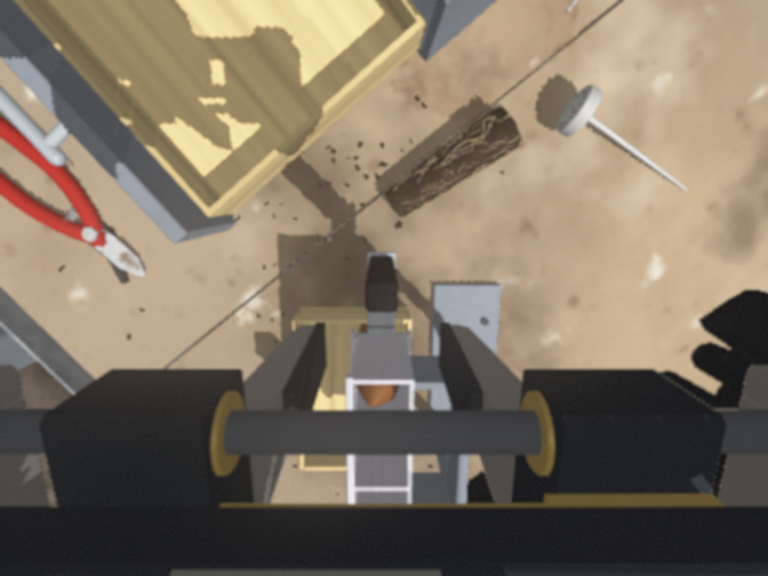

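jog_arm(dp=[[-30,-18,0],[-40,-25,0],[-40,-25,0],[-26,-15,0],[0,0,0],[0,0,0],[0,0,0],[0,0,0],[0,0,0],[0,0,0],[0,0,0],[0,0,0],[0,0,0],[0,0,0]], rot=[[0,-0.009,0],[0,0,0],[0,0,0],[0,0,0],[0,0,0.174],[0,0,0.174],[0,0,0.174],[0,0,0.174],[0,0,0.174],[0,0,0.174],[0,0,0.174],[0,0,0.174],[0,0,0.174],[0,0,0]], jaw=[50,50,50,50,50,50,50,50,50,50,50,50,50,50])

```text
clock: 22.15
ee_pos: [0.4248, -0.3852, 0.1924]
orientation: [[0.757, -0.653, -0.021], [-0.652, -0.758, 0.016], [-0.026, 0.001, -1.0]]
force: [0.5, -0.6, -0.8]
width: 0.539
```

```bash
python3 - <<'E'
from h import *
to(.440,-.391,.10,-38)
c=calibration("wrist");im=read_camera("wrist");save("w14.png",im)
a=np.radians(-38)
print(proj(c,[[.440,-.391,.09]])*1.5)
E
```

```text
t=22.15 pos [ 0.4248 -0.3852  0.1924] yaw -40.7 w 0.54 F [ 0.5 -0.6 -0.8]
 rot [ 0.     0.026 -0.048]  dp now-axes mm [17.8 -5.7 92. ]  dp after-rot [15.6 -4.8 92.4] len 94
[[374.06297673 254.51139579]]
```

View pics/w14.png

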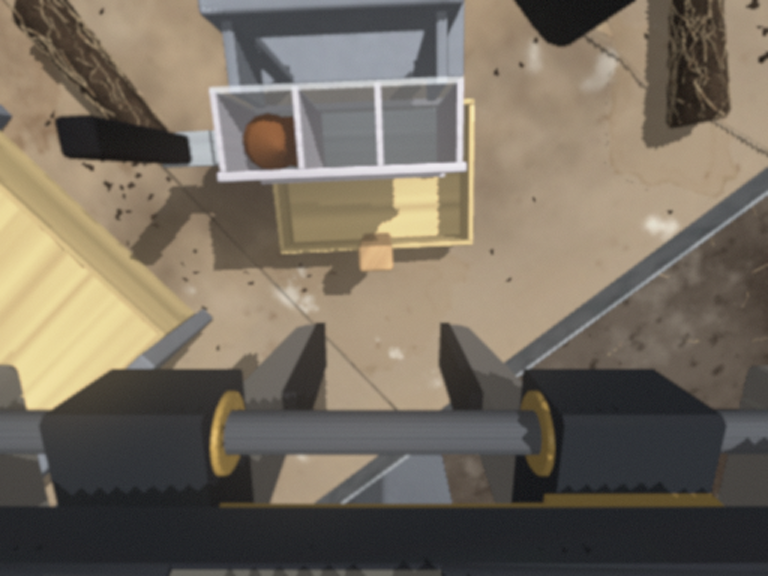

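jog_arm(dp=[[0,0,0],[17,-4,0],[0,0,0],[0,0,25],[0,0,30],[0,0,25],[0,0,0]], rot=[[0,0.026,-0.048],[0,0,0],[0,0,0],[0,0,0],[0,0,0],[0,0,0],[0,0,0]], jaw=[50,50,50,50,50,50,50])

```text
clock: 23.08
ee_pos: [0.4426, -0.3933, 0.1087]
orientation: [[0.797, -0.603, -0.002], [-0.603, -0.797, 0.001], [-0.003, 0.0, -1.0]]
force: [0.5, 0.7, 0.7]
width: 0.544
```

```bash
python3 - <<'E'
from h import *
to(.441,-.392,.029,-38)
c=calibration("wrist");im=read_camera("wrist");save("w15.png",im)
print(proj(c,[[.441,-.392,.09]])*1.5)
E
```

```text
t=23.07 pos [ 0.4426 -0.3933  0.1087] yaw -37.1 w 0.54 F [0.5 0.7 0.7]
 rot [0.    0.003 0.016]  dp now-axes mm [-1.8 -0.  79.8]  dp after-rot [-2.1  0.  79.7] len 80
[[381.68597654 313.28156705]]
```

View pics/w15.png

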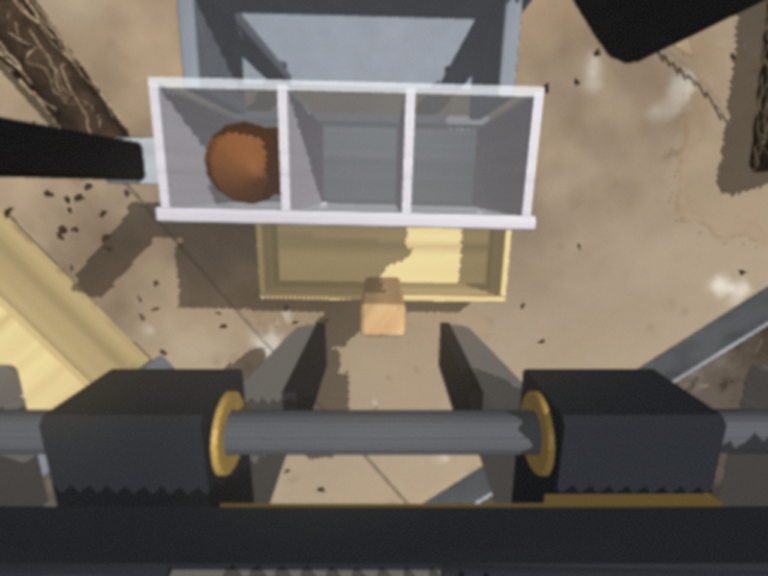

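jog_arm(dp=[[-3,0,15],[0,0,25],[0,0,20],[0,0,10],[0,0,0]], rot=[[0,0,0.016],[0,0,0],[0,0,0],[0,0,0],[0,0,0]], jaw=[50,50,50,50,50])

```text
clock: 23.75
ee_pos: [0.4428, -0.3938, 0.0405]
orientation: [[0.786, -0.618, 0.004], [-0.618, -0.786, -0.004], [0.005, 0.001, -1.0]]
force: [-0.6, -0.5, -0.3]
width: 0.544
```

```bash
python3 - <<'E'
from h import *
to(.440,-.391,.029,-38)
im=read_camera("wrist");save("w16.png",im)
E
```

```text
t=23.75 pos [ 0.4428 -0.3938  0.0405] yaw -38.2 w 0.54 F [-0.6 -0.5 -0.3]
 rot [ 0.001 -0.005 -0.003]  dp now-axes mm [-4.  -0.5 11.5]  dp after-rot [-4.  -0.5 11.5] len 12
```

View pics/w16.png

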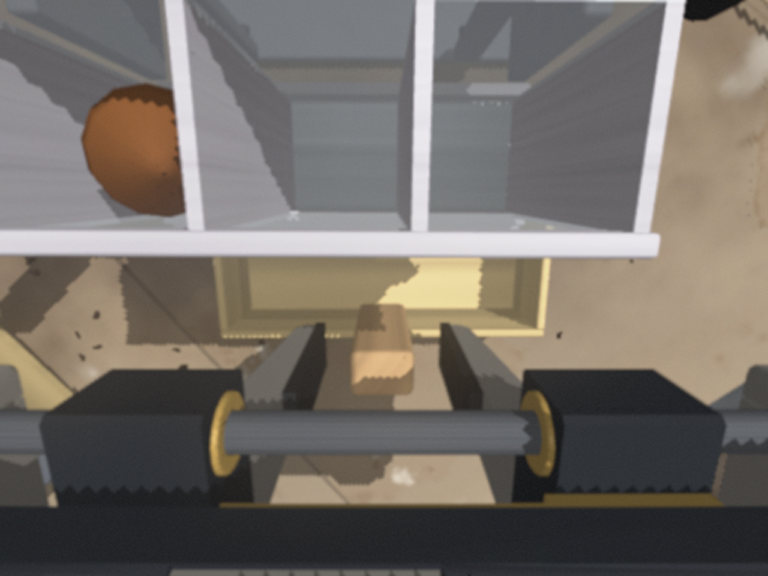

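jog_arm(dp=[[-3,0,6],[0,0,3],[0,0,0],[0,0,0],[0,0,0],[0,0,0],[0,0,0]], rot=[[0,-0.004,0],[0,0,0],[0,0,0],[0,0,0],[0,0,0],[0,0,0],[0,0,0]], jaw=[50,50,50,5,5,5,5])

```text
clock: 24.68
ee_pos: [0.4417, -0.3931, 0.0334]
orientation: [[0.786, -0.618, 0.003], [-0.618, -0.786, -0.004], [0.005, 0.001, -1.0]]
force: [-0.3, -0.4, 0.0]
width: 0.279
```

```bash
python3 - <<'E'
from h import *
to(.440,-.391,.050,-38)
im=read_camera("wrist");save("w17.png",im)
E
```

```text
t=24.68 pos [ 0.4417 -0.3931  0.0334] yaw -38.2 w 0.28 F [-0.3 -0.4  0. ]
 rot [ 0.001 -0.005 -0.003]  dp now-axes mm [ -2.6  -0.6 -16.6]  dp after-rot [ -2.7  -0.6 -16.6] len 17
```

View pics/w17.png

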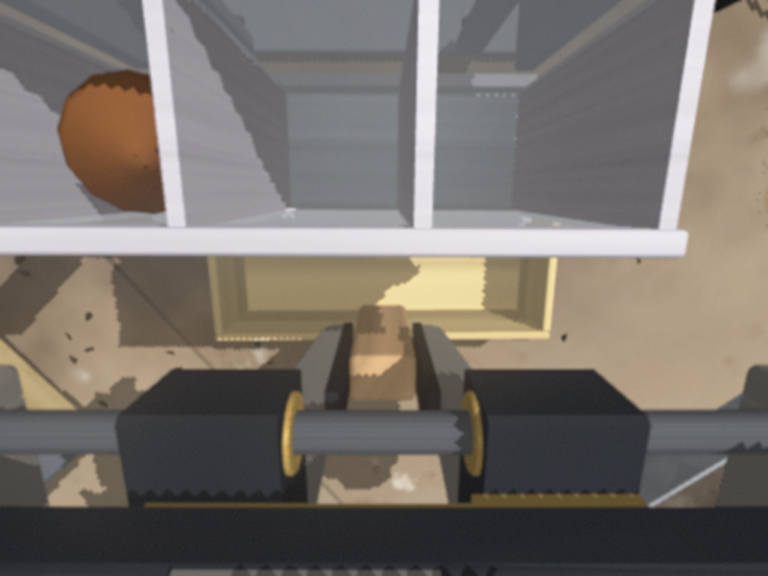

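jog_arm(dp=[[0,0,-5],[0,0,-3],[-12,0,0],[-22,0,0],[-28,0,0],[-28,0,0],[-20,0,0],[-10,0,0],[0,0,0]], rot=[[0,0,0],[0,0,0],[0,0,0],[0,0,0],[0,0,0],[0,0,0],[0,0,0],[0,0,0],[0,0,0]], jaw=[5,5,5,5,5,5,5,5,5])

```text
clock: 25.85
ee_pos: [0.3403, -0.3131, 0.0408]
orientation: [[0.786, -0.618, 0.001], [-0.618, -0.786, -0.002], [0.002, 0.001, -1.0]]
force: [0.3, -0.2, -2.1]
width: 0.274
```

```bash
python3 - <<'E'
from h import *
to(.36,-.31,.19,-38)
im=read_camera("wrist");save("w18.png",im)
E
```

```text
t=25.85 pos [ 0.3403 -0.3131  0.0408] yaw -38.2 w 0.27 F [ 0.3 -0.2 -2.1]
 rot [ 0.001 -0.002 -0.003]  dp now-axes mm [  13.9  -14.5 -149.2]  dp after-rot [  13.7  -14.6 -149.2] len 151
```

View pics/w18.png

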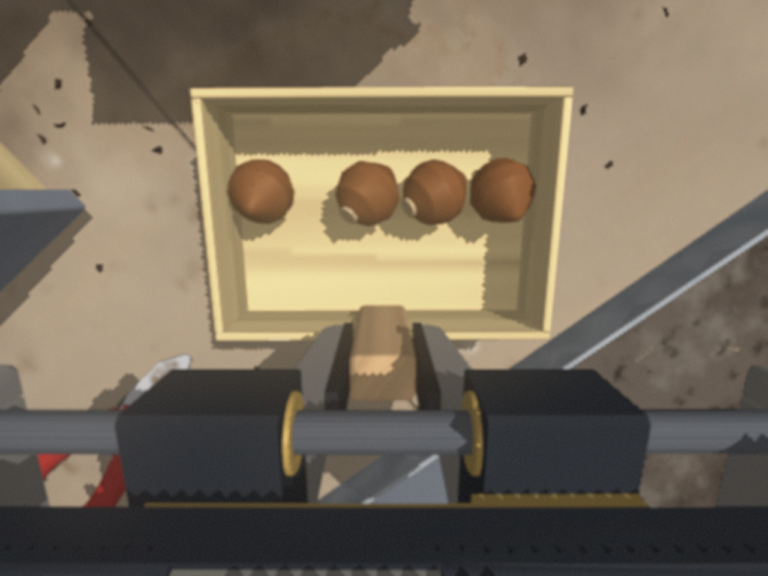

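All four bulbs are in the lifted tray, at (261,191), (367,193), (435,191) and (503,190). Next I'll lift, turn and carry it to the drawer.

jog_arm(dp=[[0,0,-20],[0,0,-35],[0,0,-35],[0,0,-35],[0,0,-20],[0,0,0],[0,-20,0],[0,-25,0],[0,-25,0],[0,-25,0],[0,-25,0],[0,-10,0],[0,0,0]], rot=[[0,0,0],[0,0,0],[0,0,0],[0,0,0],[0,0,0],[0,0,0],[0,0,-0.1],[0,0,-0.14],[0,0,-0.14],[0,0,-0.14],[0,0,-0.1],[0,0,-0.05],[0,0,0]], jaw=[5,5,5,5,5,5,5,5,5,5,5,5,5])

```text
clock: 27.52
ee_pos: [0.3921, -0.1952, 0.1839]
orientation: [[1.0, 0.024, -0.001], [0.024, -1.0, -0.002], [-0.001, 0.002, -1.0]]
force: [-0.2, 0.4, -1.5]
width: 0.279
```

```bash
python3 - <<'E'
from h import *
to(.44,.008,.195,1.2)
im=read_camera("wrist");save("w19.png",im)
E
```

```text
t=27.52 pos [ 0.3921 -0.1952  0.1839] yaw 1.4 w 0.28 F [-0.2  0.4 -1.5]
 rot [0.002 0.001 0.003]  dp now-axes mm [  52.7 -202.   -11.6]  dp after-rot [  52.1 -202.2  -11.1] len 209
```

View pics/w19.png

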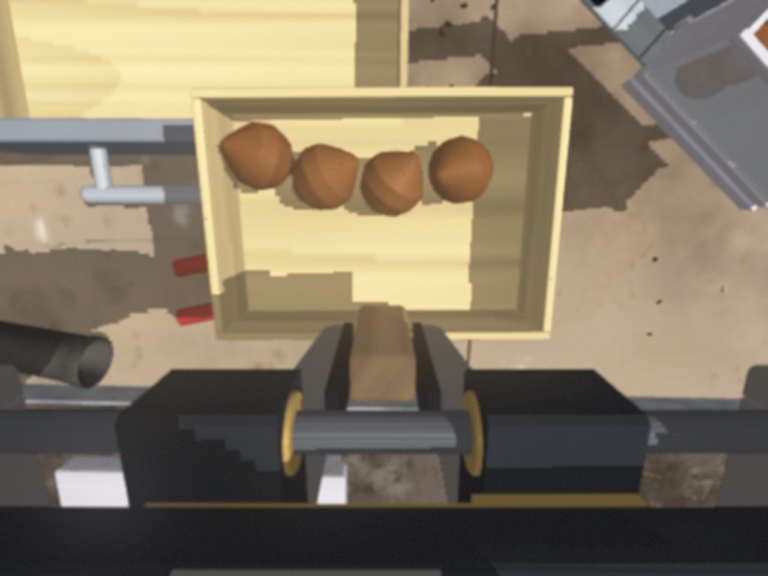

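jog_arm(dp=[[0,-15,-8],[5,-30,0],[10,-40,0],[10,-40,0],[10,-35,0],[5,-20,0],[0,-8,0],[0,0,0]], rot=[[0,0,0],[0,0,0],[0,0,0],[0,0,0],[0,0,0],[0,0,0],[0,0,0],[0,0,0]], jaw=[5,5,5,5,5,5,5,5])

```text
clock: 28.58
ee_pos: [0.4306, -0.0019, 0.1955]
orientation: [[1.0, 0.008, 0.003], [0.008, -1.0, -0.003], [0.003, 0.003, -1.0]]
force: [-0.8, 0.4, -2.1]
width: 0.282
```

```bash
python3 - <<'E'
from h import *
to(.573,.008,.19,1.2)
E
```

```text
t=28.57 pos [ 0.4306 -0.0019  0.1955] yaw 0.5 w 0.28 F [-0.8  0.4 -2.1]
 rot [ 0.003 -0.003 -0.013]  dp now-axes mm [142.5  -8.7   5.9]  dp after-rot [142.6  -6.9   5.5] len 143
```

jog_arm(dp=[[15,-7,0],[30,0,0],[35,0,0],[30,0,0],[20,0,0],[8,0,0],[0,0,0]], rot=[[0,0,-0.013],[0,0,0],[0,0,0],[0,0,0],[0,0,0],[0,0,0],[0,0,0]], jaw=[5,5,5,5,5,5,5])

```text
clock: 29.45
ee_pos: [0.577, 0.0046, 0.1954]
orientation: [[1.0, 0.017, 0.005], [0.017, -1.0, -0.003], [0.005, 0.004, -1.0]]
force: [-1.1, -0.1, -0.7]
width: 0.274
```

```bash
python3 - <<'E'
from h import *
to(.573,.008,.0514,1.2)
im=read_camera("wrist");save("w20.png",im)
E
```

```text
t=29.45 pos [0.577  0.0046 0.1954] yaw 1.0 w 0.27 F [-1.1 -0.1 -0.7]
 rot [ 0.004 -0.005 -0.004]  dp now-axes mm [ -4.7  -4.  144. ]  dp after-rot [ -4.   -3.5 144. ] len 144
```

View pics/w20.png

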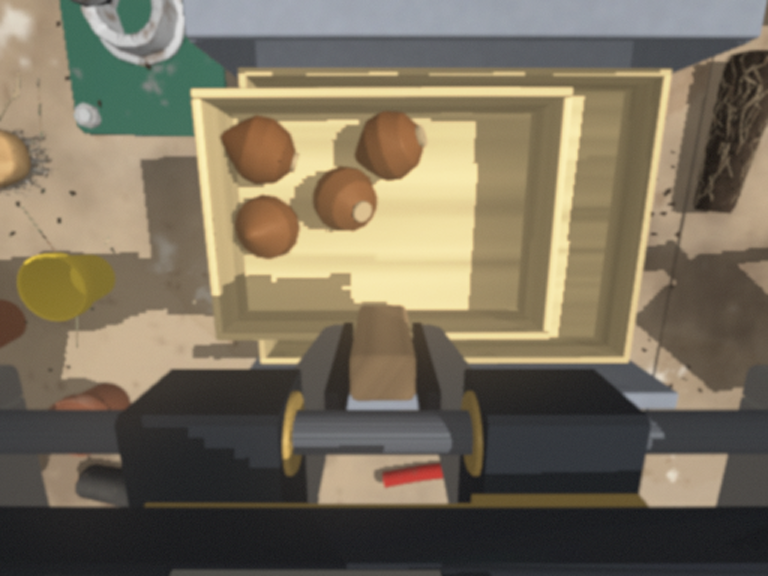

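jog_arm(dp=[[-3,0,15],[0,0,30],[0,0,30],[0,0,20],[0,0,0]], rot=[[0,-0.004,0],[0,0,0],[0,0,0],[0,0,0],[0,0,0]], jaw=[5,5,5,5,5])

```text
clock: 30.12
ee_pos: [0.5684, 0.0039, 0.0953]
orientation: [[1.0, 0.017, -0.003], [0.017, -1.0, -0.004], [-0.003, 0.004, -1.0]]
force: [0.1, -0.7, -1.1]
width: 0.28
```

```bash
python3 - <<'E'
from h import *
to(.573,.008,.0514,1.2)
im=read_camera("wrist");save("w21.png",im)
E
```

```text
t=30.12 pos [0.5684 0.0039 0.0953] yaw 1.0 w 0.28 F [ 0.1 -0.7 -1.1]
 rot [ 0.004  0.003 -0.004]  dp now-axes mm [ 4.8 -4.1 43.9]  dp after-rot [ 4.7 -4.  43.9] len 44
```

View pics/w21.png

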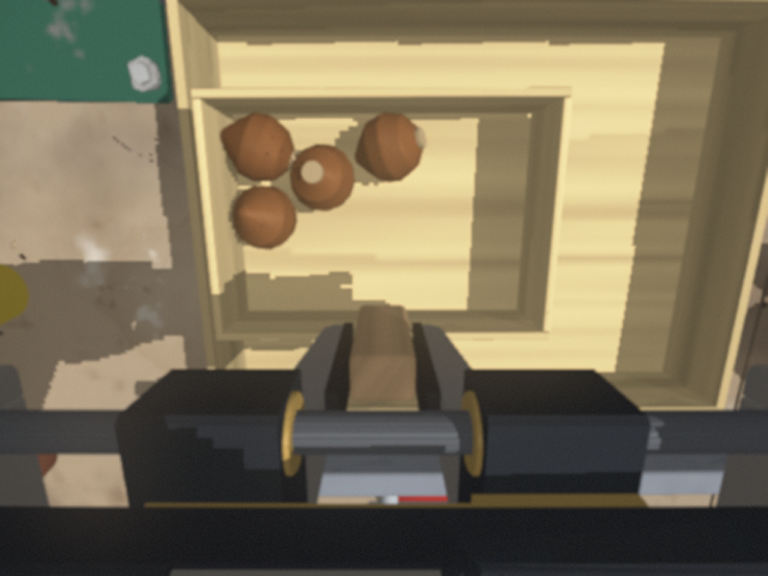

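jog_arm(dp=[[3,0,15],[0,0,15],[0,0,7],[0,0,0]], rot=[[0,0,0],[0,0,0],[0,0,0],[0,0,0]], jaw=[5,5,5,5])

```text
clock: 30.68
ee_pos: [0.5732, 0.0039, 0.0583]
orientation: [[1.0, 0.017, 0.001], [0.017, -1.0, -0.004], [0.001, 0.004, -1.0]]
force: [0.2, 0.1, -2.4]
width: 0.28
```

jog_arm(dp=[[0,0,3],[0,0,3],[0,0,1],[0,0,0]], rot=[[0,0,0],[0,0,0],[0,0,0],[0,0,0]], jaw=[5,5,5,5])

```text
clock: 31.18
ee_pos: [0.574, 0.0039, 0.0518]
orientation: [[1.0, 0.017, 0.003], [0.017, -1.0, -0.004], [0.003, 0.004, -1.0]]
force: [-0.2, -0.0, -0.1]
width: 0.28
```

The vertical force dropped to about zero, so the tray is resting on the drawer floor. Releasing.

jog_arm(dp=[[0,0,0],[0,0,0],[0,0,0],[0,0,-15],[0,0,-40],[0,0,-50],[0,0,-50],[0,0,0]], rot=[[0,0,0],[0,0,0],[0,0,0],[0,0,0],[0,0,0],[0,0,0],[0,0,0],[0,0,0]], jaw=[50,50,50,50,50,50,50,50])

```text
clock: 32.17
ee_pos: [0.5746, 0.0045, 0.2164]
orientation: [[1.0, 0.017, 0.007], [0.017, -1.0, -0.004], [0.007, 0.004, -1.0]]
force: [-0.1, -0.4, -0.2]
width: 0.546
```

```bash
python3 - <<'E'
from h import *
to(.42,.1,.22,1.2)
c=calibration("wrist");im=read_camera("wrist");cv2.imwrite("pics/raw_w22.png",im);save("w22.png",im)
im=read_camera("top");cv2.imwrite("pics/raw_t22.png",im);crop("t22.png",im,110,150,270,270)
print(calibration("wrist")["origin"])
E
```

```text
t=32.17 pos [0.5746 0.0045 0.2164] yaw 1.0 w 0.55 F [-0.1 -0.4 -0.2]
 rot [ 0.004 -0.007 -0.004]  dp now-axes mm [-152.9  -98.1   -5. ]  dp after-rot [-152.5  -98.7   -3.6] len 182
[0.63857892 0.00675753 0.41380847]
```

View pics/w22.png

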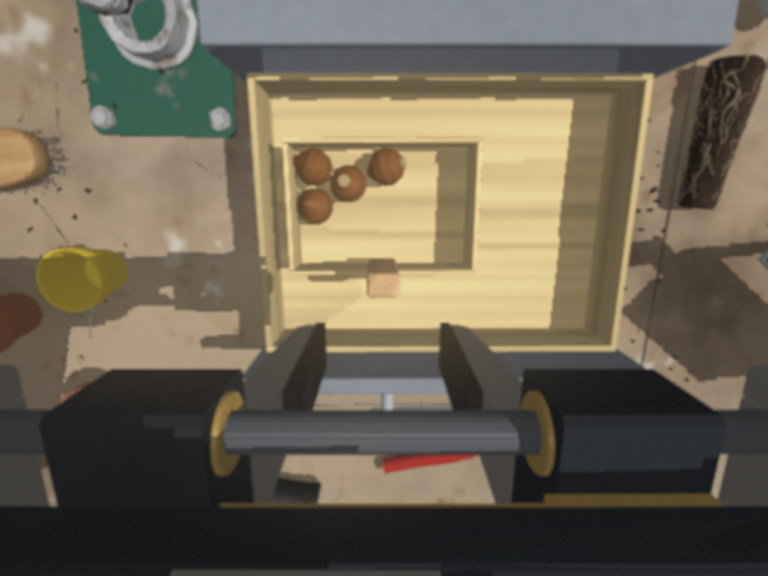

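View pics/t22.png

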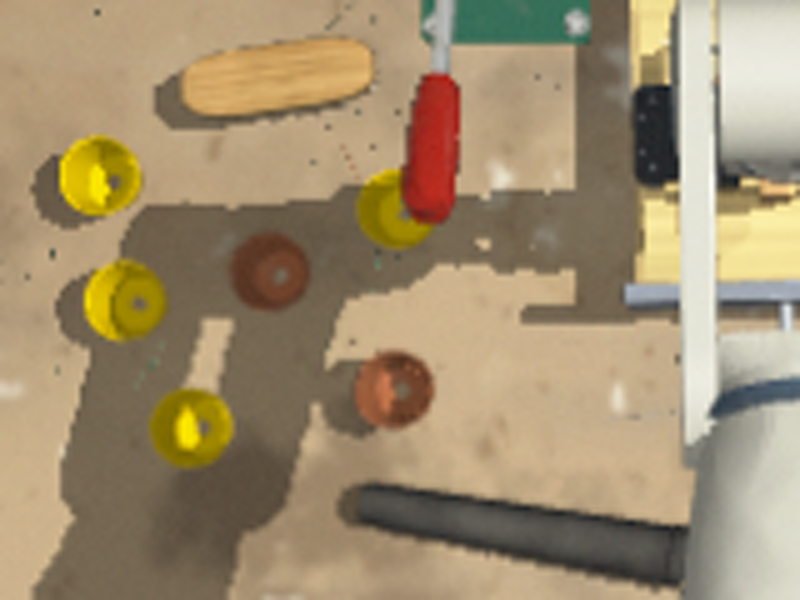

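The tray rests in the drawer with its four bulbs. In the top crop (scale 5) the candidate pots are:
- **Terracotta:** (270,272) and (395,388), both front left.
- **Yellow:** (100,176), (125,300), (192,428) and (395,208), which are look-alikes.

I'll take the two terracotta ones, nearest first.

jog_arm(dp=[[-30,0,0],[-50,0,0],[-50,0,0],[-50,0,0],[-25,0,0],[0,0,0],[0,-30,0],[0,-50,0],[0,-50,0],[0,-50,0],[0,-50,0],[0,-30,0],[0,0,0]], rot=[[0,-0.007,0],[0,0,0],[0,0,0],[0,0,0],[0,0,0],[0,0,0],[0,0,0],[0,0,0],[0,0,0],[0,0,0],[0,0,0],[0,0,0],[0,0,0]], jaw=[80,80,80,80,80,80,80,80,80,80,80,80,80])

```text
clock: 33.9
ee_pos: [0.3554, 0.2712, 0.1995]
orientation: [[1.0, 0.015, -0.025], [0.015, -1.0, -0.006], [-0.025, 0.006, -1.0]]
force: [-0.8, -0.7, -1.1]
width: 0.873
```

```bash
python3 - <<'E'
from h import *
to(.36,.29,.2,1.2);print(get_state()["joints"])
c=calibration("wrist");im=read_camera("wrist");cv2.imwrite("pics/raw_w23.png",im);save("w23.png",im)
print(proj(c,[[.4171,.2899,.054],[.506,.384,.054]])*1.5)
E
```

```text
t=33.90 pos [0.3554 0.2712 0.1995] yaw 0.8 w 0.87 F [-0.8 -0.7 -1.1]
 rot [ 0.006  0.025 -0.006]  dp now-axes mm [  4.9 -18.7  -0.7]  dp after-rot [  5.  -18.7  -0.5] len 19
[ 36.65713025   3.88446878 112.25618276   0.63184888  65.23737083
 125.54401159]
[[359.18797054 188.56972023]
 [235.36531412  66.54421429]]
```

View pics/w23.png

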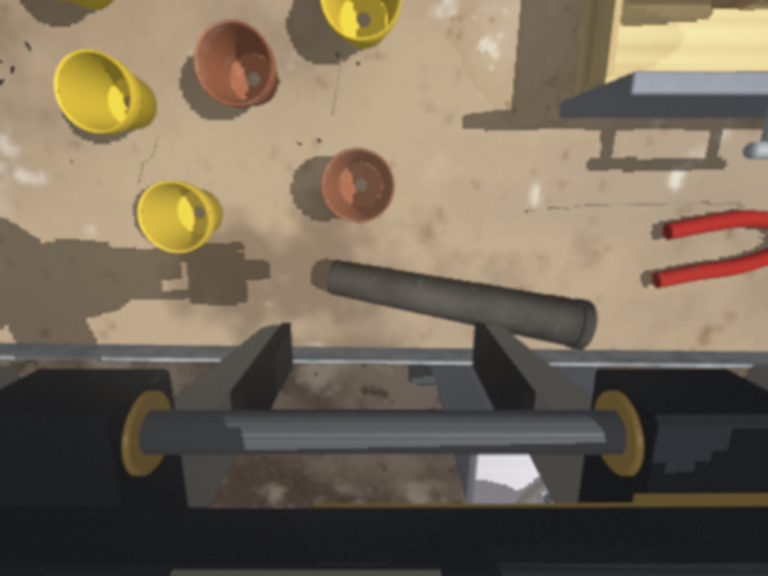

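```bash
python3 - <<'E'
from h import *
c=calibration("wrist")
f=lambda x,y,z:onz(c,(x+.5)/1.5-.5,(y+.5)/1.5-.5,z)
B=f(357.5,185,.054);A=f(236,63,.054)
print(B,A,np.linalg.norm(f(322,185,.054)-f(393,185,.054)),f(330,278,.02))
to(B[0],B[1],.10,1.2)
E
```

```text
[0.41987181 0.29020072 0.054     ] [0.50838819 0.38210733 0.054     ] 0.05789810992089129 [0.33304121 0.31817834 0.02      ]
t=33.95 pos [0.3552 0.2701 0.1994] yaw 0.8 w 0.87 F [ 0.7  0.5 -0.4]
 rot [ 0.006  0.026 -0.007]  dp now-axes mm [ 67.5 -19.8  97.6]  dp after-rot [ 65.1 -18.7  99.4] len 120
```

jog_arm(dp=[[0,0,0],[30,-10,0],[33,-9,0],[0,0,0],[0,0,40],[0,0,45],[0,0,0]], rot=[[0.006,0.026,-0.007],[0,0,0],[0,0,0],[0,0,0],[0,0,0],[0,0,0],[0,0,0]], jaw=[80,80,80,80,80,80,80])

```text
clock: 34.83
ee_pos: [0.419, 0.2825, 0.113]
orientation: [[1.0, 0.015, 0.006], [0.015, -1.0, -0.001], [0.005, 0.001, -1.0]]
force: [0.1, 0.1, 0.4]
width: 0.873
```

```bash
python3 - <<'E'
from h import *
to(.4185,.290,.0,1.2)
c=calibration("wrist");im=read_camera("wrist");save("w24.png",im)
print(proj(c,[[.4185,.290,.054]])*1.5)
E
```

```text
t=34.83 pos [0.419  0.2825 0.113 ] yaw 0.9 w 0.87 F [0.1 0.1 0.4]
 rot [ 0.001 -0.005 -0.006]  dp now-axes mm [ -1.   -7.7 113. ]  dp after-rot [ -0.4  -7.5 113. ] len 113
[[370.48264526 293.06926337]]
```

View pics/w24.png

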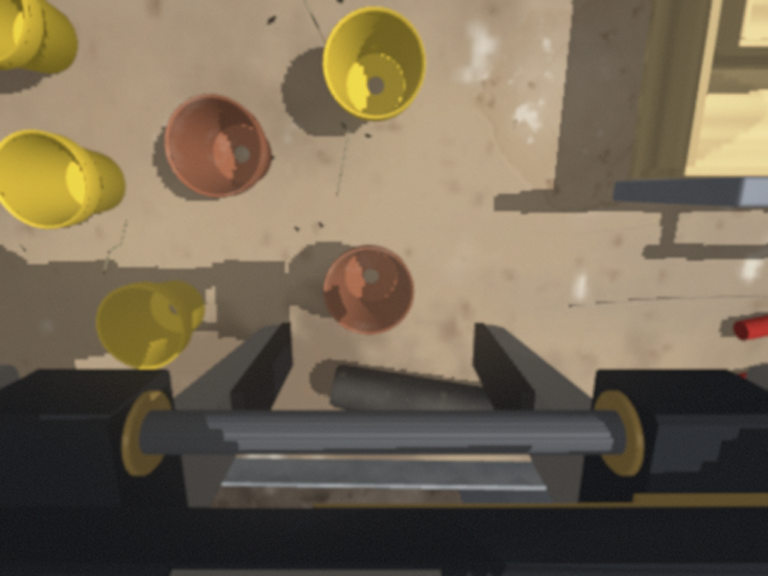

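jog_arm(dp=[[1,-8,0],[0,0,0],[0,0,30],[0,0,35],[0,0,25],[0,0,0]], rot=[[0,-0.005,0],[0,0,0],[0,0,0],[0,0,0],[0,0,0],[0,0,0]], jaw=[80,80,80,80,80,80])

```text
clock: 35.62
ee_pos: [0.4277, 0.2966, 0.0319]
orientation: [[1.0, 0.016, 0.015], [0.016, -1.0, 0.009], [0.016, -0.009, -1.0]]
force: [-0.1, -0.2, -0.3]
width: 0.865
```

```bash
python3 - <<'E'
from h import *
to(.4205,.2905,.0,1.2)
c=calibration("wrist");im=read_camera("wrist");save("w25.png",im)
E
```

```text
t=35.62 pos [0.4277 0.2966 0.0319] yaw 0.9 w 0.86 F [-0.1 -0.2 -0.3]
 rot [-0.009 -0.016 -0.005]  dp now-axes mm [-7.8  6.3 31.7]  dp after-rot [-7.3  5.9 31.9] len 33
```

View pics/w25.png

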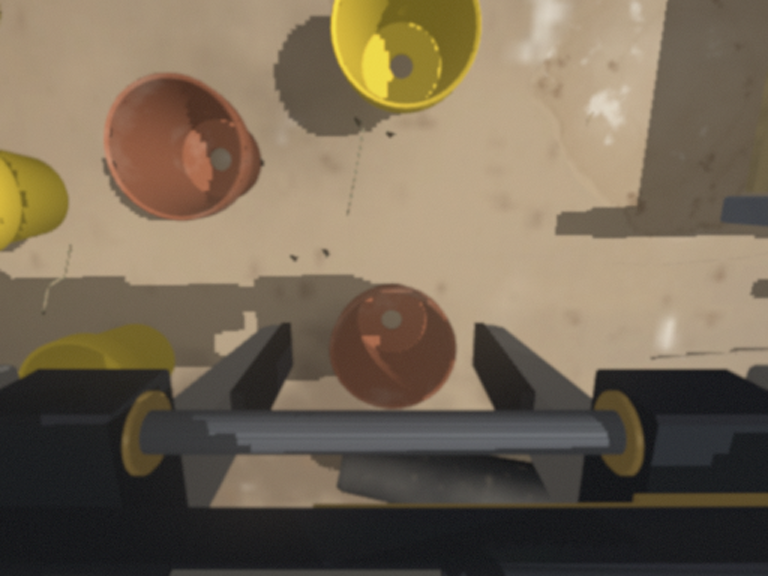

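jog_arm(dp=[[-6,5,0],[0,0,0],[0,0,15],[0,0,12],[0,0,0]], rot=[[-0.009,-0.016,0],[0,0,0],[0,0,0],[0,0,0],[0,0,0]], jaw=[80,80,80,80,80])

```text
clock: 36.3
ee_pos: [0.4243, 0.2932, 0.0074]
orientation: [[1.0, 0.016, 0.004], [0.016, -1.0, 0.003], [0.005, -0.003, -1.0]]
force: [-0.0, -0.7, -0.1]
width: 0.872
```

```bash
python3 - <<'E'
from h import *
to(.4205,.2905,.0,1.2)
c=calibration("wrist");im=read_camera("wrist");save("w26.png",im)
E
```

```text
t=36.30 pos [0.4243 0.2932 0.0074] yaw 0.9 w 0.87 F [-0.  -0.7 -0.1]
 rot [-0.003 -0.005 -0.005]  dp now-axes mm [-3.8  2.6  7.3]  dp after-rot [-3.8  2.6  7.4] len 9
```

View pics/w26.png

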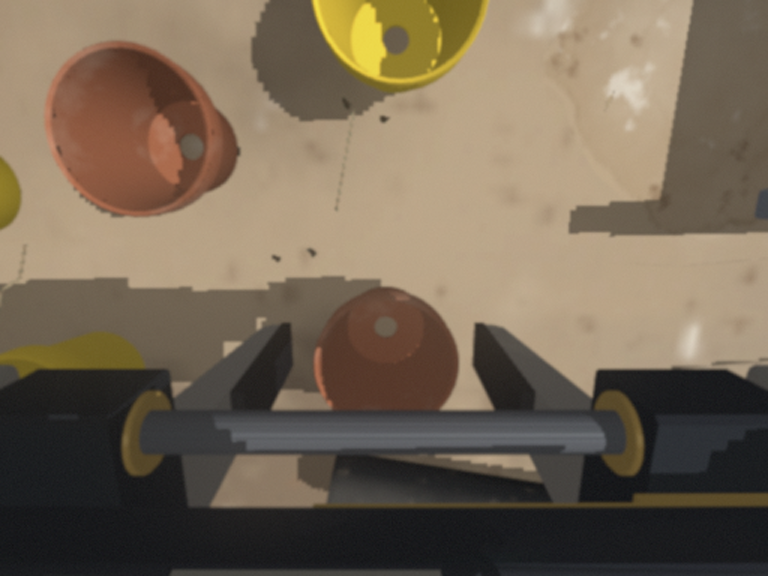

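jog_arm(dp=[[-3,2,6],[0,0,0],[0,0,0],[0,0,0],[0,0,0],[0,0,0],[0,0,0]], rot=[[0,-0.005,0],[0,0,0],[0,0,0],[0,0,0],[0,0,0],[0,0,0],[0,0,0]], jaw=[80,80,50,50,50,50,50])

```text
clock: 37.22
ee_pos: [0.4217, 0.2914, 0.0018]
orientation: [[1.0, 0.016, 0.0], [0.016, -1.0, 0.004], [0.0, -0.004, -1.0]]
force: [0.0, -0.1, -0.2]
width: 0.627
```

```bash
python3 - <<'E'
from h import *
to(.4205,.2905,.0,1.2)
c=calibration("wrist");im=read_camera("wrist");save("w27.png",im)
E
```

```text
t=37.23 pos [0.4217 0.2914 0.0018] yaw 0.9 w 0.63 F [ 0.  -0.1 -0.2]
 rot [-0.004 -0.    -0.005]  dp now-axes mm [-1.2  0.9  1.8]  dp after-rot [-1.2  0.9  1.8] len 2
```

View pics/w27.png

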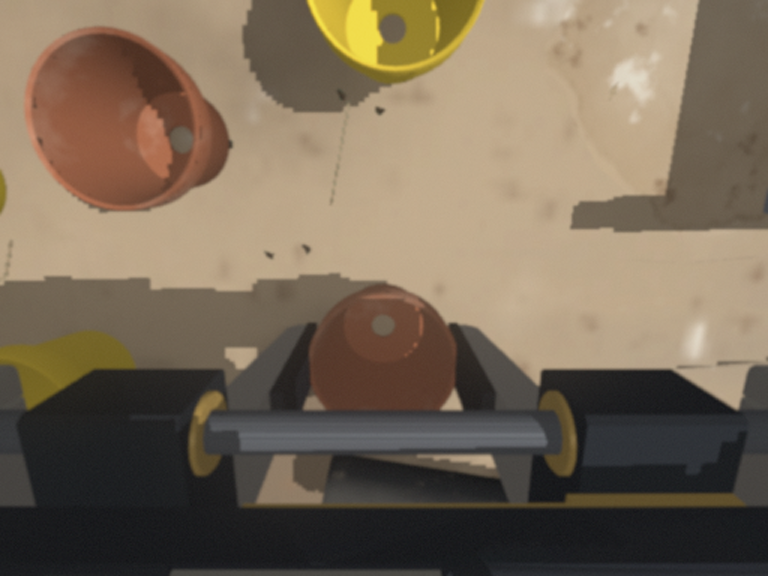

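Gripped at 57.6 mm, at the rim. I'll lift and look before carrying it.

jog_arm(dp=[[0,0,-15],[0,0,-40],[0,0,-45],[0,0,-45],[0,0,-20],[-30,0,0],[-30,0,0],[0,0,0]], rot=[[0,0,0],[0,0,0],[0,0,0],[0,0,0],[0,0,0],[0,0,0],[0,0,0],[0,0,0]], jaw=[50,50,50,50,50,50,50,50])

```text
clock: 38.28
ee_pos: [0.3611, 0.29, 0.1799]
orientation: [[1.0, 0.015, 0.005], [0.015, -1.0, 0.008], [0.005, -0.008, -1.0]]
force: [1.3, 0.8, -0.5]
width: 0.622
```

```bash
python3 - <<'E'
from h import *
to(.36,-.140,.175,1.2)
c=calibration("wrist");im=read_camera("wrist");save("w28.png",im)
im=read_camera("scene");crop("s28.png",im,150,180,350,340)
E
```

```text
t=38.27 pos [0.3611 0.29   0.1799] yaw 0.9 w 0.62 F [ 1.3  0.8 -0.5]
 rot [-0.008 -0.005 -0.006]  dp now-axes mm [ -7.7 430.    1.6]  dp after-rot [-10.1 429.9   4.9] len 430
```

View pics/w28.png

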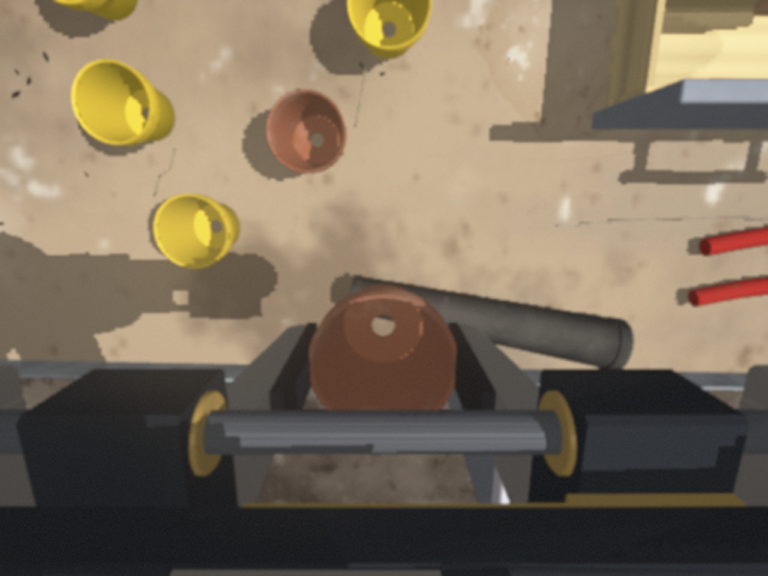

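View pics/s28.png

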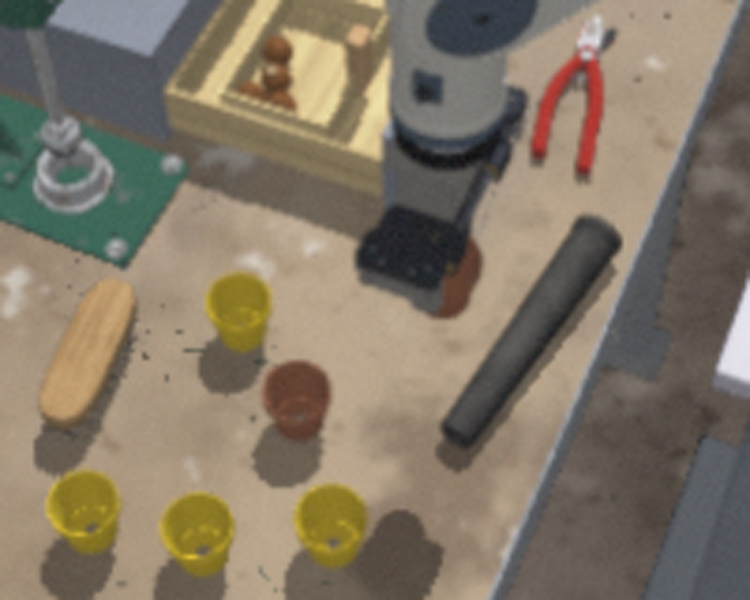

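The pot is held upright. The other pot has been knocked aside and now sits at (307,132), so I'll measure it again before picking it.

jog_arm(dp=[[0,30,0],[0,50,0],[0,55,0],[0,55,0],[0,55,0],[0,55,0],[0,55,0],[0,45,0],[0,20,0],[0,0,0]], rot=[[-0.008,-0.005,0],[0,0,0],[0,0,0],[0,0,0],[0,0,0],[0,0,0],[0,0,0],[0,0,0],[0,0,0],[0,0,0]], jaw=[50,50,50,50,50,50,50,50,50,50])

```text
clock: 39.62
ee_pos: [0.3804, -0.146, 0.1833]
orientation: [[1.0, 0.012, 0.011], [0.012, -1.0, -0.002], [0.011, 0.002, -1.0]]
force: [-0.2, 0.1, -0.5]
width: 0.623
```

```bash
python3 - <<'E'
from h import *
to(.653,-.140,.175,1.2)
E
```

```text
t=39.62 pos [ 0.3804 -0.146   0.1833] yaw 0.7 w 0.62 F [-0.2  0.1 -0.5]
 rot [ 0.002 -0.011 -0.009]  dp now-axes mm [272.5  -2.7  11.4]  dp after-rot [272.7  -0.3   8.3] len 273
```

jog_arm(dp=[[30,-2,0],[50,0,0],[55,0,0],[55,0,0],[45,0,0],[20,0,0],[0,0,0]], rot=[[0,-0.011,-0.009],[0,0,0],[0,0,0],[0,0,0],[0,0,0],[0,0,0],[0,0,0]], jaw=[50,50,50,50,50,50,50])

```text
clock: 40.5
ee_pos: [0.6451, -0.1335, 0.1821]
orientation: [[1.0, 0.023, -0.001], [0.023, -1.0, -0.001], [-0.001, 0.001, -1.0]]
force: [-0.2, -0.0, -0.4]
width: 0.622
```

```bash
python3 - <<'E'
from h import *
to(.653,-.140,.02,1.2)
c=calibration("wrist");im=read_camera("wrist");save("w29.png",im)
E
```

```text
t=40.50 pos [ 0.6451 -0.1335  0.1821] yaw 1.3 w 0.62 F [-0.2 -0.  -0.4]
 rot [0.001 0.001 0.002]  dp now-axes mm [  7.9   6.6 162.1]  dp after-rot [  7.7   6.7 162.1] len 162
```

View pics/w29.png

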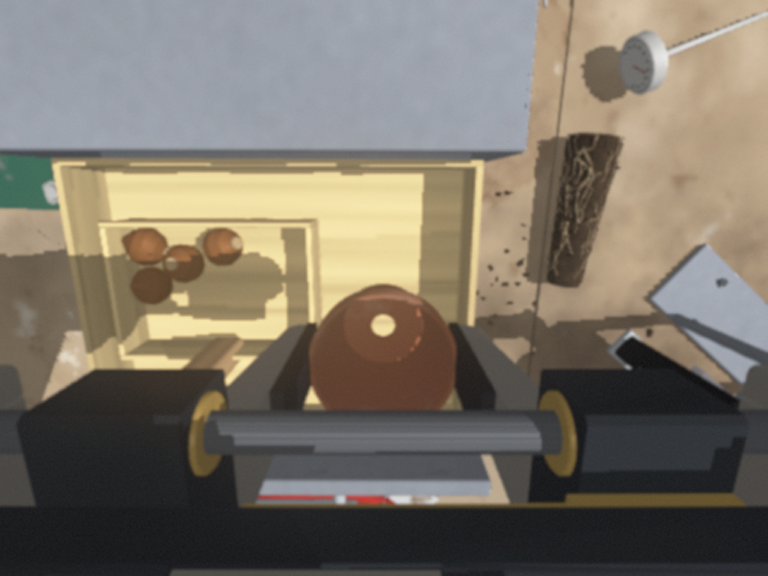

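jog_arm(dp=[[7,6,0],[0,0,25],[0,0,40],[0,0,35],[0,0,20],[0,0,0]], rot=[[0,0,0],[0,0,0],[0,0,0],[0,0,0],[0,0,0],[0,0,0]], jaw=[50,50,50,50,50,50])

```text
clock: 41.3
ee_pos: [0.6502, -0.1412, 0.062]
orientation: [[1.0, 0.021, 0.001], [0.021, -1.0, -0.002], [0.001, 0.002, -1.0]]
force: [-0.4, 0.1, -0.4]
width: 0.623
```

```bash
python3 - <<'E'
from h import *
to(.653,-.140,.02,1.2)
c=calibration("wrist");im=read_camera("wrist");save("w30.png",im)
E
```

```text
t=41.30 pos [ 0.6502 -0.1412  0.062 ] yaw 1.2 w 0.62 F [-0.4  0.1 -0.4]
 rot [ 0.002 -0.001  0.   ]  dp now-axes mm [ 2.8 -1.2 42. ]  dp after-rot [ 2.8 -1.2 42. ] len 42
```

View pics/w30.png

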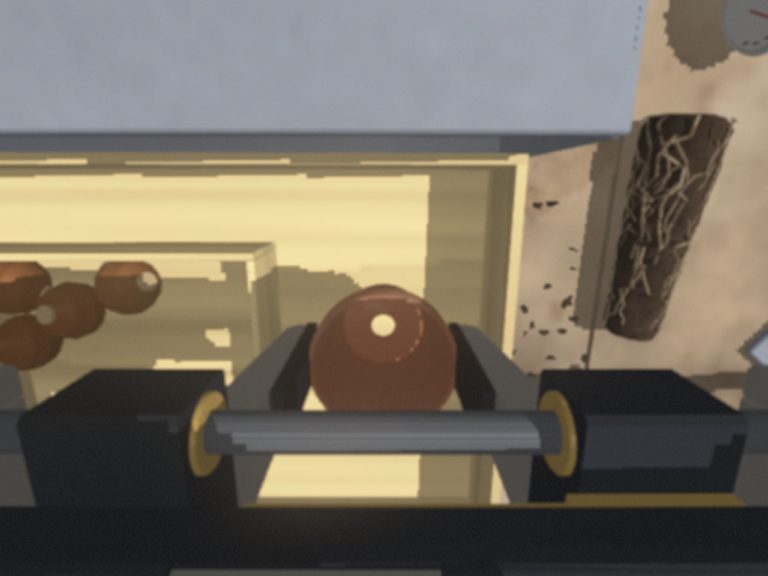

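jog_arm(dp=[[2,0,15],[0,0,14],[0,0,6],[0,0,0],[0,0,3],[0,0,0]], rot=[[0,0,0],[0,0,0],[0,0,0],[0,0,0],[0,0,0],[0,0,0]], jaw=[50,50,50,50,50,50])

```text
clock: 42.1
ee_pos: [0.6557, -0.142, 0.0259]
orientation: [[1.0, 0.021, 0.007], [0.021, -1.0, -0.003], [0.007, 0.003, -1.0]]
force: [-0.0, -0.4, -0.3]
width: 0.624
```

jog_arm(dp=[[0,0,3],[0,0,2],[0,0,2],[0,0,0]], rot=[[0,0,0],[0,0,0],[0,0,0],[0,0,0]], jaw=[50,50,50,50])

```text
clock: 42.6
ee_pos: [0.6568, -0.1422, 0.0197]
orientation: [[1.0, 0.021, 0.01], [0.021, -1.0, -0.003], [0.01, 0.004, -1.0]]
force: [-0.2, 0.5, 1.4]
width: 0.62
```

jog_arm(dp=[[0,0,0],[0,0,0],[0,0,0],[0,0,-10],[0,0,-30],[0,0,-45],[0,0,-45],[0,0,-30],[0,0,0]], rot=[[0,0,0],[0,0,0],[0,0,0],[0,0,0],[0,0,0],[0,0,0],[0,0,0],[0,0,0],[0,0,0]], jaw=[74,74,74,74,74,74,74,74,74])

```text
clock: 43.72
ee_pos: [0.6551, -0.1417, 0.1872]
orientation: [[1.0, 0.021, 0.01], [0.021, -1.0, -0.004], [0.01, 0.004, -1.0]]
force: [-0.3, -0.4, 0.1]
width: 0.804
```

```bash
python3 - <<'E'
from h import *
to(.36,.3,.2,1.2)
c=calibration("wrist");im=read_camera("wrist");save("w31.png",im)
im=read_camera("top");cv2.imwrite("pics/raw_t31.png",im);crop("t31.png",im,110,150,270,270)
E
```

```text
t=43.73 pos [ 0.6551 -0.1417  0.1872] yaw 1.2 w 0.80 F [-0.3 -0.4  0.1]
 rot [ 0.004 -0.01   0.   ]  dp now-axes mm [-285.6 -447.8  -17.5]  dp after-rot [-285.8 -447.8  -12.8] len 531
```

View pics/w31.png

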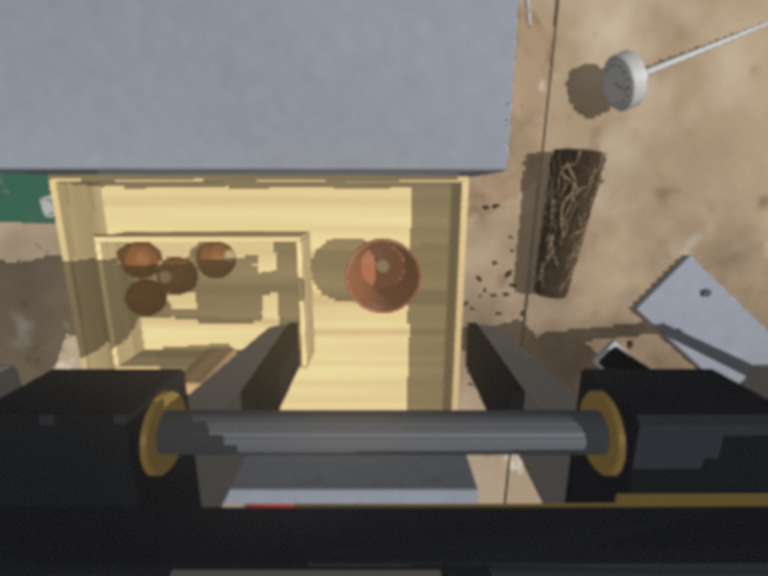

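View pics/t31.png

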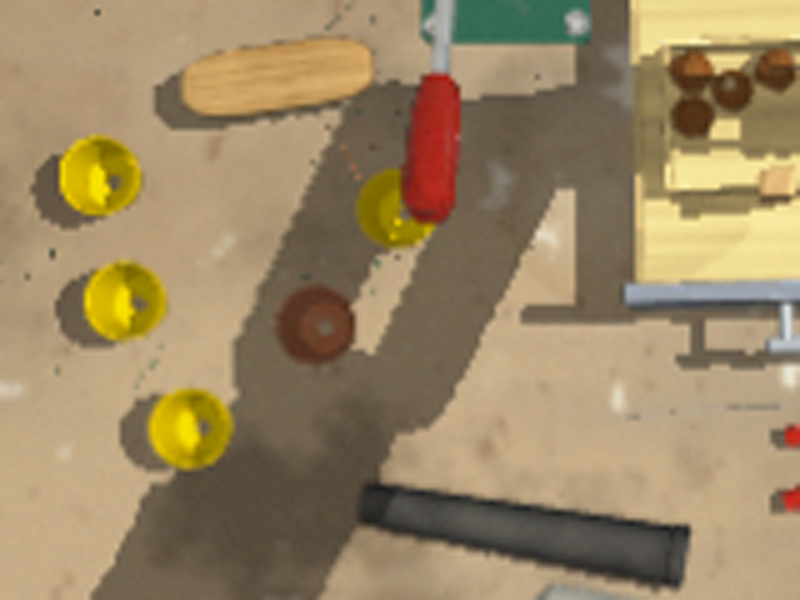

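The first pot stands in the drawer. The remaining terracotta pot is now at top crop (316,325).

```bash
python3 - <<'E'
from h import *
c=calibration("top")
print(onz(c,110+316.5/5-.5,150+325.5/5-.5,.054))
E
```

```text
[0.46580343 0.34880947 0.054     ]
```

jog_arm(dp=[[-30,0,0],[-50,0,0],[-55,0,0],[-55,0,0],[-55,0,0],[-30,0,0],[0,0,0],[0,-30,0],[0,-50,0],[0,-55,0],[0,-55,0],[0,-55,0],[0,-55,0],[0,-55,0],[0,-55,0],[0,-30,0],[0,0,0]], rot=[[0,-0.01,0],[0,0,0],[0,0,0],[0,0,0],[0,0,0],[0,0,0],[0,0,0],[0,0,0],[0,0,0],[0,0,0],[0,0,0],[0,0,0],[0,0,0],[0,0,0],[0,0,0],[0,0,0],[0,0,0]], jaw=[80,80,80,80,80,80,80,80,80,80,80,80,80,80,80,80,80])

```text
clock: 45.95
ee_pos: [0.3606, 0.3158, 0.1688]
orientation: [[0.999, 0.02, -0.025], [0.02, -1.0, 0.002], [-0.025, -0.003, -1.0]]
force: [-0.0, -0.4, 0.2]
width: 0.871
```

```bash
python3 - <<'E'
from h import *
to(.4,.34,.2,1.2)
c=calibration("wrist");im=read_camera("wrist");cv2.imwrite("pics/raw_w32.png",im);save("w32.png",im)
m=cv2.inRange(cv2.cvtColor(im,cv2.COLOR_BGR2HSV),(3,90,40),(16,255,255))
n,_,st,ce=cv2.connectedComponentsWithStats(m)
for i in range(1,n):
    if st[i,4]>200:print(st[i],ce[i]*1.5)
E
```

```text
t=45.95 pos [0.3606 0.3158 0.1688] yaw 1.2 w 0.87 F [-0.  -0.4  0.2]
 rot [-0.003  0.025 -0.   ]  dp now-axes mm [ 39.1 -23.4 -32.2]  dp after-rot [ 39.9 -23.3 -31.2] len 56
[ 197   52   56   60 2558] [336.50136826 121.75977326]
```

View pics/w32.png

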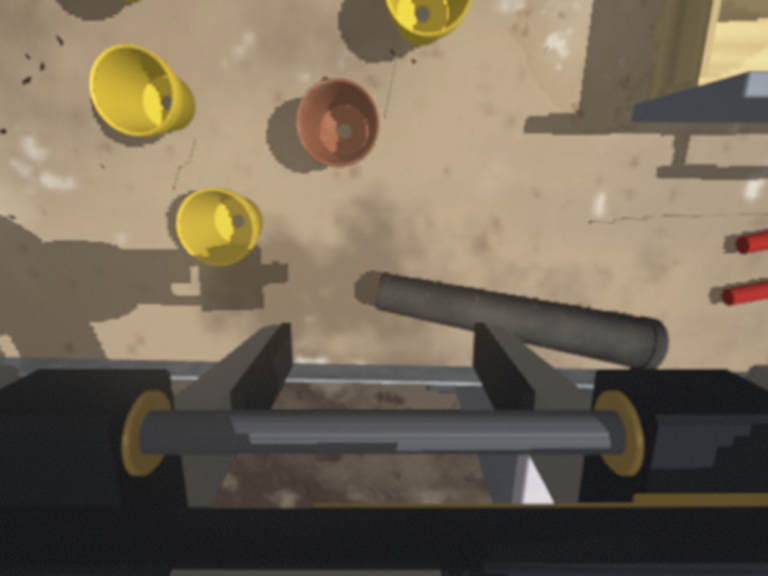

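```bash
python3 - <<'E'
from h import *
c=calibration("wrist")
f=lambda x,y,z:onz(c,(x+.5)/1.5-.5,(y+.5)/1.5-.5,z)
A=f(337.5,121,.054);print(A,f(217,227,.054),f(430,5,.054))
to(A[0],A[1],.11,1.2)
E
```

```text
[0.46972214 0.34897303 0.054     ] [0.39236964 0.44172174 0.054     ] [0.54356892 0.28645856 0.054     ]
t=46.00 pos [0.3604 0.3146 0.1686] yaw 1.1 w 0.87 F [-0.1 -1.5 -0.4]
 rot [-0.002  0.026 -0.001]  dp now-axes mm [111.5 -32.1  55.8]  dp after-rot [110.  -32.1  58.6] len 129
```

jog_arm(dp=[[0,0,0],[30,-10,0],[40,-12,0],[34,-10,0],[0,0,0],[0,0,30],[0,0,25],[0,0,0]], rot=[[0,0.026,0],[0,0,0],[0,0,0],[0,0,0],[0,0,0],[0,0,0],[0,0,0],[0,0,0]], jaw=[80,80,80,80,80,80,80,80])

```text
clock: 47.0
ee_pos: [0.4652, 0.3389, 0.1121]
orientation: [[1.0, 0.01, 0.004], [0.01, -1.0, -0.002], [0.004, 0.002, -1.0]]
force: [0.8, -0.5, -0.2]
width: 0.871
```

```bash
python3 - <<'E'
from h import *
to(.468,.349,.0,1.2)
c=calibration("wrist");im=read_camera("wrist");save("w33.png",im)
print(proj(c,[[.468,.349,.054]])*1.5)
E
```

```text
t=47.00 pos [0.4652 0.3389 0.1121] yaw 0.6 w 0.87 F [ 0.8 -0.5 -0.2]
 rot [ 0.002 -0.004 -0.011]  dp now-axes mm [  2.4 -10.2 112.1]  dp after-rot [  3.  -10.  112.1] len 113
[[366.53700374 288.46368253]]
```

View pics/w33.png

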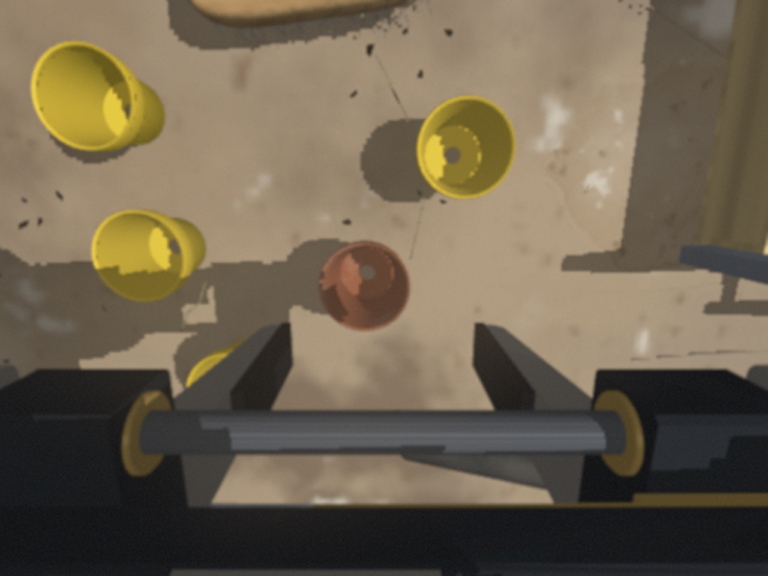

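jog_arm(dp=[[4,-10,0],[0,0,0],[0,0,25],[0,0,25],[0,0,20],[0,0,0]], rot=[[0,0,-0.01],[0,0,0],[0,0,0],[0,0,0],[0,0,0],[0,0,0]], jaw=[80,80,80,80,80,80])

```text
clock: 47.8
ee_pos: [0.4737, 0.353, 0.0477]
orientation: [[1.0, 0.022, 0.014], [0.022, -1.0, 0.005], [0.014, -0.004, -1.0]]
force: [0.7, -0.5, 0.3]
width: 0.874
```

```bash
python3 - <<'E'
from h import *
to(.4695,.3495,.0015,1.2)
E
```

```text
t=47.80 pos [0.4737 0.353  0.0477] yaw 1.2 w 0.87 F [ 0.7 -0.5  0.3]
 rot [-0.004 -0.014  0.001]  dp now-axes mm [-5.   3.7 46.1]  dp after-rot [-4.3  3.5 46.2] len 47
```

jog_arm(dp=[[-3,3,0],[0,0,0],[0,0,18],[0,0,16],[0,0,0]], rot=[[-0.004,-0.014,0],[0,0,0],[0,0,0],[0,0,0],[0,0,0]], jaw=[80,80,80,80,80])

```text
clock: 48.42
ee_pos: [0.472, 0.3509, 0.0141]
orientation: [[1.0, 0.022, 0.002], [0.022, -1.0, 0.002], [0.002, -0.002, -1.0]]
force: [-0.1, -0.8, -1.0]
width: 0.872
```

```bash
python3 - <<'E'
from h import *
to(.4695,.3495,.0015,1.2)
c=calibration("wrist");im=read_camera("wrist");save("w34.png",im)
E
```

```text
t=48.42 pos [0.472  0.3509 0.0141] yaw 1.3 w 0.87 F [-0.1 -0.8 -1. ]
 rot [-0.002 -0.002  0.001]  dp now-axes mm [-2.6  1.4 12.6]  dp after-rot [-2.5  1.4 12.6] len 13
```

View pics/w34.png

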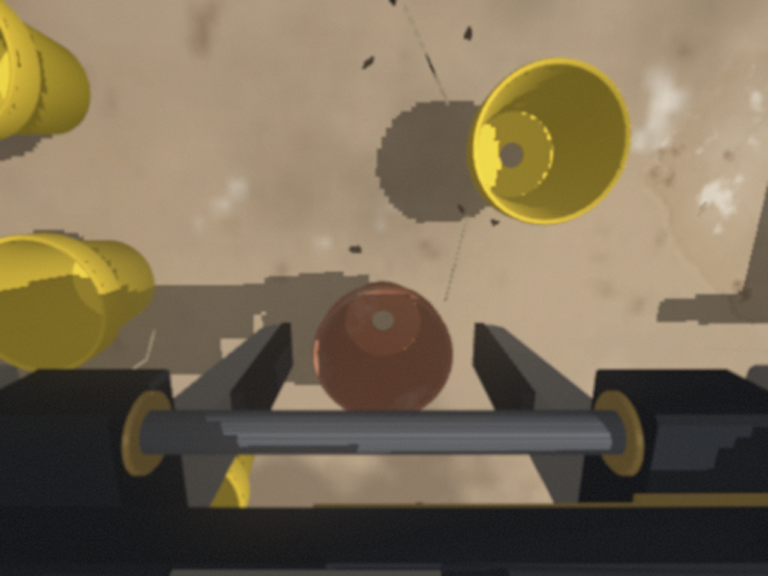

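jog_arm(dp=[[-2,0,7],[0,0,4],[0,0,0],[0,0,0],[0,0,0],[0,0,0],[0,0,0],[0,0,0]], rot=[[0,0,0],[0,0,0],[0,0,0],[0,0,0],[0,0,0],[0,0,0],[0,0,0],[0,0,0]], jaw=[80,80,80,50,50,50,50,50])

```text
clock: 49.48
ee_pos: [0.4709, 0.3517, 0.0038]
orientation: [[1.0, 0.022, 0.004], [0.022, -1.0, 0.004], [0.004, -0.004, -1.0]]
force: [0.4, -0.4, 0.4]
width: 0.623
```

```bash
python3 - <<'E'
from h import *
to(.36,.3495,.175,1.2)
E
```

```text
t=49.48 pos [0.4709 0.3517 0.0038] yaw 1.3 w 0.62 F [ 0.4 -0.4  0.4]
 rot [-0.004 -0.004  0.001]  dp now-axes mm [-110.2   -0.9 -171.6]  dp after-rot [-1.109e+02 -1.000e-01 -1.712e+02] len 204
```

jog_arm(dp=[[0,0,-15],[0,0,-40],[0,0,-45],[0,0,-45],[0,0,-25],[-25,0,0],[-45,0,0],[-40,0,0],[0,0,0]], rot=[[0,0,0],[0,0,0],[0,0,0],[0,0,0],[0,0,0],[0,0,0],[0,0,0],[0,0,0],[0,0,0]], jaw=[50,50,50,50,50,50,50,50,50])

```text
clock: 50.6
ee_pos: [0.3585, 0.349, 0.1878]
orientation: [[1.0, 0.021, 0.01], [0.021, -1.0, 0.009], [0.01, -0.009, -1.0]]
force: [0.8, -0.2, 0.7]
width: 0.621
```

```bash
python3 - <<'E'
from h import *
to(.36,-.14,.18,1.2)
c=calibration("wrist");im=read_camera("wrist");save("w35.png",im)
E
```

```text
t=50.60 pos [0.3585 0.349  0.1878] yaw 1.2 w 0.62 F [ 0.8 -0.2  0.7]
 rot [-0.009 -0.01  -0.   ]  dp now-axes mm [ -8.8 489.    3.4]  dp after-rot [ -8.8 488.9   7.8] len 489
```

View pics/w35.png

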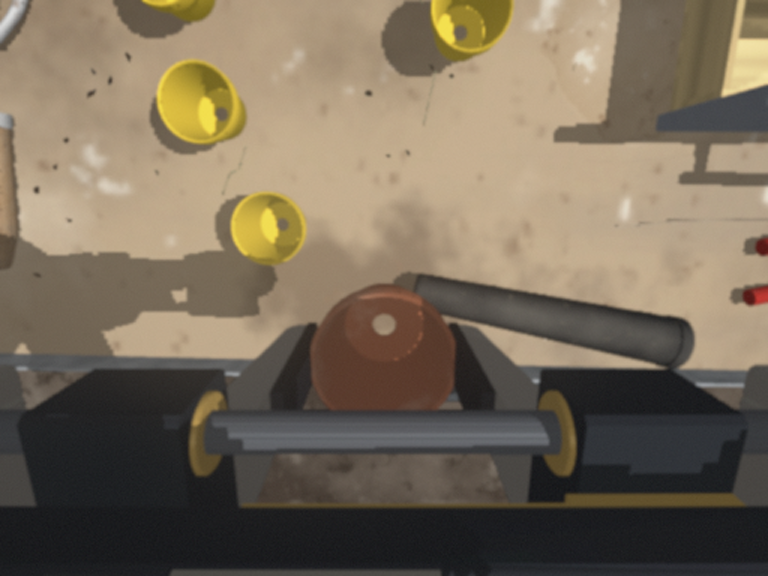

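jog_arm(dp=[[0,30,0],[0,50,0],[0,55,0],[0,55,0],[0,55,0],[0,55,0],[0,55,0],[0,55,0],[0,45,0],[0,20,0],[0,0,0]], rot=[[-0.009,-0.01,0],[0,0,0],[0,0,0],[0,0,0],[0,0,0],[0,0,0],[0,0,0],[0,0,0],[0,0,0],[0,0,0],[0,0,0]], jaw=[50,50,50,50,50,50,50,50,50,50,50])

```text
clock: 52.02
ee_pos: [0.3843, -0.1439, 0.1956]
orientation: [[1.0, 0.017, 0.02], [0.017, -1.0, -0.0], [0.02, 0.001, -1.0]]
force: [-0.8, 0.1, 0.4]
width: 0.62
```

```bash
python3 - <<'E'
from h import *
to(.565,-.142,.18,1.2)
E
```

```text
t=52.02 pos [ 0.3843 -0.1439  0.1956] yaw 1.0 w 0.62 F [-0.8  0.1  0.4]
 rot [ 0.001 -0.02  -0.004]  dp now-axes mm [180.3   1.2  19.3]  dp after-rot [180.7   1.9  15.6] len 181
```

jog_arm(dp=[[25,0,0],[45,0,0],[50,0,0],[35,0,0],[15,0,0],[0,0,0]], rot=[[0,-0.02,-0.004],[0,0,0],[0,0,0],[0,0,0],[0,0,0],[0,0,0]], jaw=[50,50,50,50,50,50])

```text
clock: 52.78
ee_pos: [0.5605, -0.1378, 0.1973]
orientation: [[1.0, 0.021, 0.001], [0.021, -1.0, -0.001], [0.001, 0.001, -1.0]]
force: [-1.5, -0.1, -0.6]
width: 0.622
```

```bash
python3 - <<'E'
from h import *
to(.565,-.142,.022,1.2)
c=calibration("wrist");im=read_camera("wrist");save("w36.png",im)
f=lambda x,y,z:onz(c,(x+.5)/1.5-.5,(y+.5)/1.5-.5,z)
E
```

```text
t=52.77 pos [ 0.5605 -0.1378  0.1973] yaw 1.2 w 0.62 F [-1.5 -0.1 -0.6]
 rot [ 0.001 -0.001  0.   ]  dp now-axes mm [  4.3   4.1 175.3]  dp after-rot [  4.4   4.2 175.3] len 175
```

View pics/w36.png

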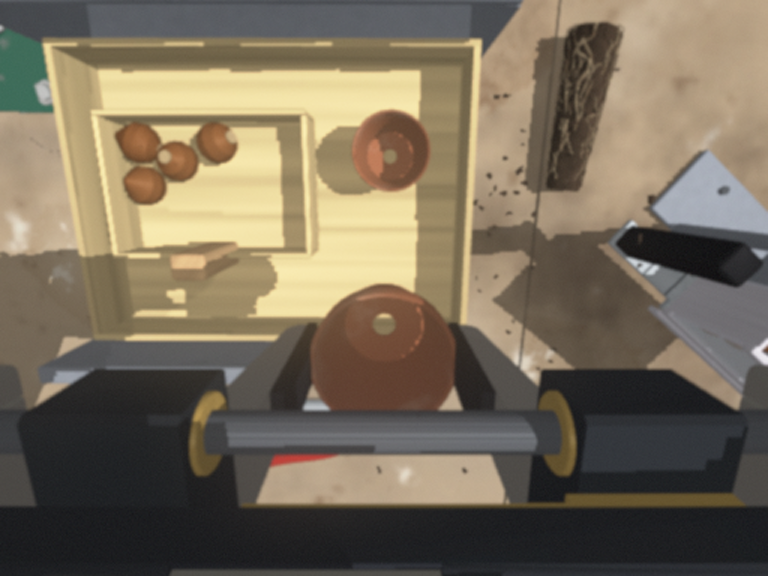

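jog_arm(dp=[[3,4,0],[0,0,30],[0,0,40],[0,0,35],[0,0,20],[0,0,0]], rot=[[0,0,0],[0,0,0],[0,0,0],[0,0,0],[0,0,0],[0,0,0]], jaw=[50,50,50,50,50,50])

```text
clock: 53.58
ee_pos: [0.559, -0.1442, 0.0721]
orientation: [[1.0, 0.018, 0.003], [0.018, -1.0, -0.002], [0.003, 0.002, -1.0]]
force: [-0.1, -0.7, 0.6]
width: 0.621
```

```bash
python3 - <<'E'
from h import *
to(.563,-.143,.022,1.2)
c=calibration("wrist");im=read_camera("wrist");save("w37.png",im)
E
```

```text
t=53.58 pos [ 0.559  -0.1442  0.0721] yaw 1.1 w 0.62 F [-0.1 -0.7  0.6]
 rot [ 0.002 -0.003 -0.003]  dp now-axes mm [ 3.9 -1.3 50.1]  dp after-rot [ 4.1 -1.2 50.1] len 50
```

View pics/w37.png

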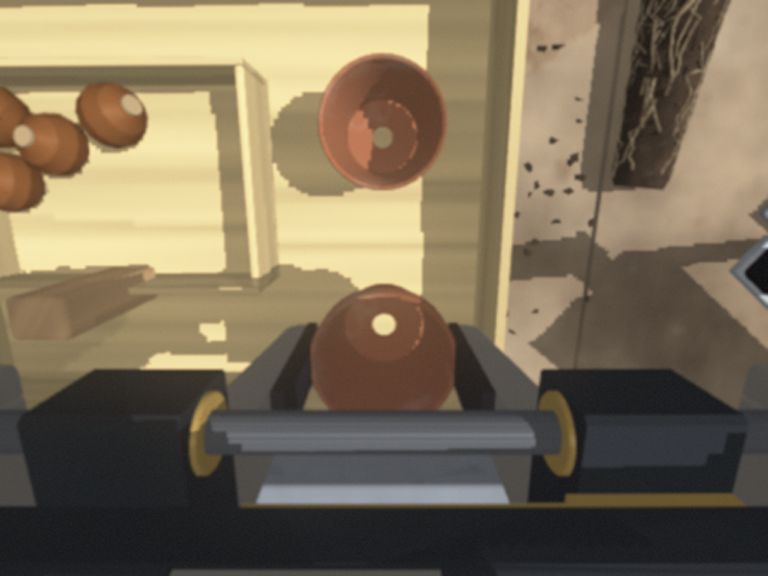

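jog_arm(dp=[[2,0,18],[0,0,16],[0,0,8],[0,0,0],[0,0,3],[0,0,0]], rot=[[0,0,0],[0,0,0],[0,0,0],[0,0,0],[0,0,0],[0,0,0]], jaw=[50,50,50,50,50,50])

```text
clock: 54.38
ee_pos: [0.5636, -0.1452, 0.0276]
orientation: [[1.0, 0.018, 0.008], [0.018, -1.0, -0.003], [0.008, 0.003, -1.0]]
force: [-0.9, -0.2, 0.4]
width: 0.627
```

jog_arm(dp=[[0,0,3],[0,0,2],[0,0,1],[0,0,0]], rot=[[0,0,0],[0,0,0],[0,0,0],[0,0,0]], jaw=[50,50,50,50])

```text
clock: 54.88
ee_pos: [0.5642, -0.1453, 0.0219]
orientation: [[1.0, 0.018, 0.009], [0.018, -1.0, -0.004], [0.009, 0.004, -1.0]]
force: [0.3, -0.8, -0.9]
width: 0.621
```

jog_arm(dp=[[0,0,2],[0,0,0],[0,0,0]], rot=[[0,0,0],[0,0,0],[0,0,0]], jaw=[50,50,50])

```text
clock: 55.25
ee_pos: [0.5664, -0.1456, 0.022]
orientation: [[1.0, 0.018, 0.013], [0.018, -1.0, -0.004], [0.013, 0.004, -1.0]]
force: [-0.7, -0.0, 0.6]
width: 0.626
```

jog_arm(dp=[[0,0,0],[0,0,0],[0,0,0],[0,0,-10],[0,0,-30],[0,0,-45],[0,0,-45],[0,0,-30],[0,0,0]], rot=[[0,0,0],[0,0,0],[0,0,0],[0,0,0],[0,0,0],[0,0,0],[0,0,0],[0,0,0],[0,0,0]], jaw=[70,70,70,70,70,70,70,70,70])

```text
clock: 56.38
ee_pos: [0.5639, -0.1449, 0.1893]
orientation: [[1.0, 0.018, 0.013], [0.018, -1.0, -0.004], [0.013, 0.005, -1.0]]
force: [0.5, -0.0, -0.4]
width: 0.762
```

```bash
python3 - <<'E'
from h import *
to(.38,-.055,.2,1.2)
c=calibration("wrist");im=read_camera("wrist");save("w38.png",im)
E
```

```text
t=56.38 pos [ 0.5639 -0.1449  0.1893] yaw 1.0 w 0.76 F [ 0.5 -0.  -0.4]
 rot [ 0.005 -0.013 -0.003]  dp now-axes mm [-182.1  -93.1  -13.5]  dp after-rot [-181.9  -93.8  -10.7] len 205
```

View pics/w38.png

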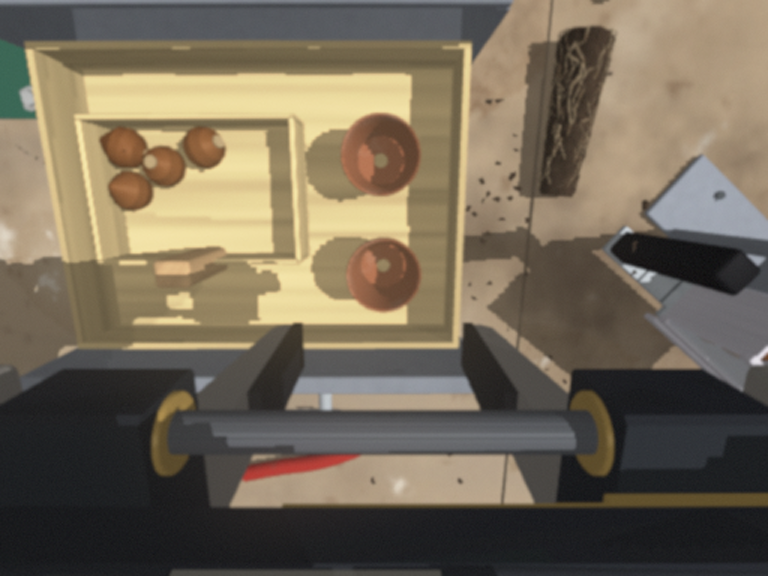

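Both pots stand upright beside the tray, at (381,153) and (384,274), and no third front terracotta pot is visible. Next I'll shut the drawer by pushing the handle bar with closed fingers.

jog_arm(dp=[[-20,-15,0],[-40,-25,0],[-45,-25,0],[-45,-20,0],[-25,-9,0],[0,0,0]], rot=[[0.005,-0.013,0],[0,0,0],[0,0,0],[0,0,0],[0,0,0],[0,0,0]], jaw=[0,0,0,0,0,0])

```text
clock: 57.18
ee_pos: [0.3687, -0.0471, 0.1796]
orientation: [[1.0, 0.018, -0.022], [0.018, -1.0, 0.006], [-0.022, -0.006, -1.0]]
force: [0.7, 0.5, 1.3]
width: 0.131
```

```bash
python3 - <<'E'
from h import *
to(.395,-.054,.041,1.2)
c=calibration("wrist");im=read_camera("wrist");save("w39.png",im)
f=lambda x,y,z:onz(c,(x+.5)/1.5-.5,(y+.5)/1.5-.5,z)
E
```

```text
t=57.17 pos [ 0.3687 -0.0471  0.1796] yaw 1.0 w 0.13 F [0.7 0.5 1.3]
 rot [-0.006  0.022 -0.003]  dp now-axes mm [ 29.2   8.2 137.9]  dp after-rot [ 26.1   7.4 138.6] len 141
```

View pics/w39.png

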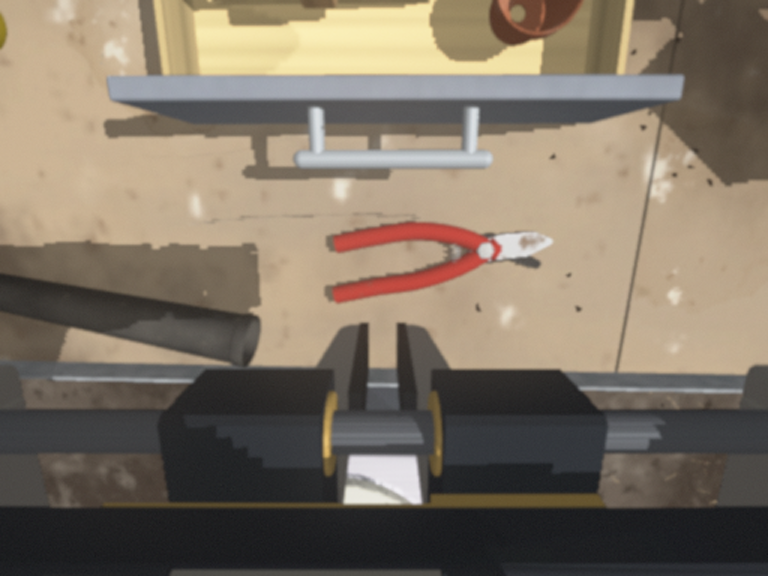

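jog_arm(dp=[[0,8,0],[15,0,0],[0,0,0],[0,0,30],[0,0,40],[0,0,35],[0,0,15],[0,0,0]], rot=[[-0.006,0.022,0],[0,0,0],[0,0,0],[0,0,0],[0,0,0],[0,0,0],[0,0,0],[0,0,0]], jaw=[0,0,0,0,0,0,0,0])

```text
clock: 58.22
ee_pos: [0.3915, -0.0574, 0.0556]
orientation: [[1.0, 0.016, 0.003], [0.016, -1.0, -0.001], [0.003, 0.001, -1.0]]
force: [-0.4, -0.3, 0.5]
width: 0.005
```

```bash
python3 - <<'E'
from h import *
to(.395,-.054,.041,1.2)
c=calibration("wrist");im=read_camera("wrist");save("w40.png",im)
im=read_camera("scene");crop("s40.png",im,180,90,350,260)
E
```

```text
t=58.23 pos [ 0.3915 -0.0574  0.0556] yaw 0.9 w 0.01 F [-0.4 -0.3  0.5]
 rot [ 0.001 -0.003 -0.005]  dp now-axes mm [ 3.5 -3.4 14.6]  dp after-rot [ 3.5 -3.4 14.6] len 15
```

View pics/w40.png

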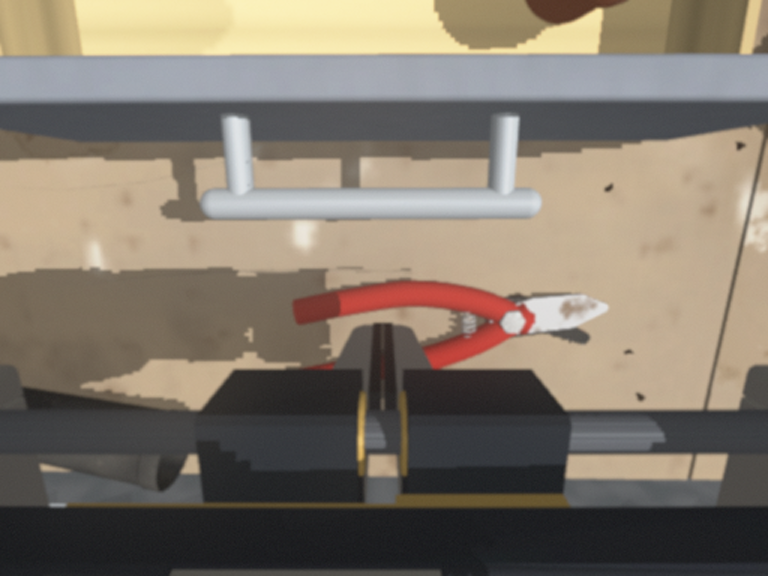

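View pics/s40.png

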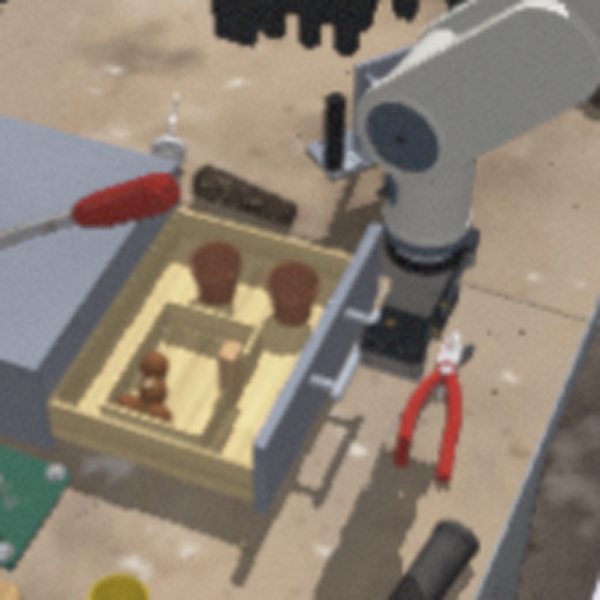

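jog_arm(dp=[[0,-3,12],[0,0,3],[0,0,0],[15,0,0],[8,0,0],[6,0,0],[6,0,0],[6,0,0],[6,0,0],[0,0,0]], rot=[[0,0,0],[0,0,0],[0,0,0],[0,0,0],[0,0,0],[0,0,0],[0,0,0],[0,0,0],[0,0,0],[0,0,0]], jaw=[0,0,0,0,0,0,0,0,0,0])

```text
clock: 59.58
ee_pos: [0.4451, -0.0539, 0.0432]
orientation: [[1.0, 0.016, 0.009], [0.016, -1.0, -0.002], [0.009, 0.002, -1.0]]
force: [-0.4, -0.9, -0.8]
width: 0.005
```

```bash
python3 - <<'E'
from h import *
to(.658,-.054,.041,1.2)
c=calibration("wrist");im=read_camera("wrist");save("w41.png",im)
E
```

```text
t=59.58 pos [ 0.4451 -0.0539  0.0432] yaw 0.9 w 0.01 F [-0.4 -0.9 -0.8]
 rot [ 0.002 -0.009 -0.005]  dp now-axes mm [212.9   3.5   4.2]  dp after-rot [212.9   4.6   2.2] len 213
```

View pics/w41.png

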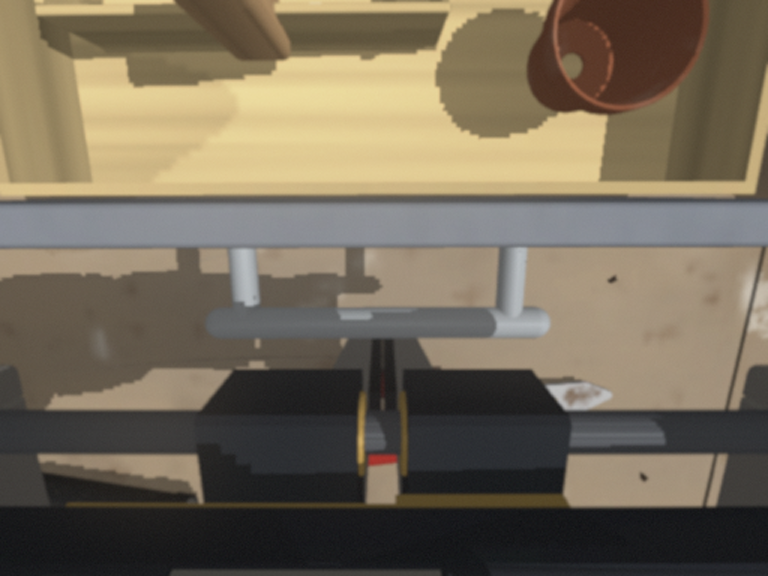

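jog_arm(dp=[[8,0,0],[10,0,0],[13,0,0],[15,0,0],[15,0,0],[15,0,0],[15,0,0],[12,0,0],[0,0,0]], rot=[[0,-0.005,0],[0,0,0],[0,0,0],[0,0,0],[0,0,0],[0,0,0],[0,0,0],[0,0,0],[0,0,0]], jaw=[0,0,0,0,0,0,0,0,0])

```text
clock: 60.75
ee_pos: [0.5552, -0.0518, 0.043]
orientation: [[1.0, 0.016, 0.003], [0.016, -1.0, -0.001], [0.003, 0.001, -1.0]]
force: [-0.3, 1.0, 0.0]
width: 0.001
```

```bash
python3 - <<'E'
from h import *
to(.658,-.054,.041,1.2)
c=calibration("wrist");im=read_camera("wrist");save("w42.png",im)
E
```

```text
t=60.75 pos [ 0.5552 -0.0518  0.043 ] yaw 0.9 w 0.00 F [-0.3  1.   0. ]
 rot [ 0.001 -0.003 -0.005]  dp now-axes mm [102.7   3.8   2.3]  dp after-rot [102.7   4.3   2. ] len 103
```

View pics/w42.png

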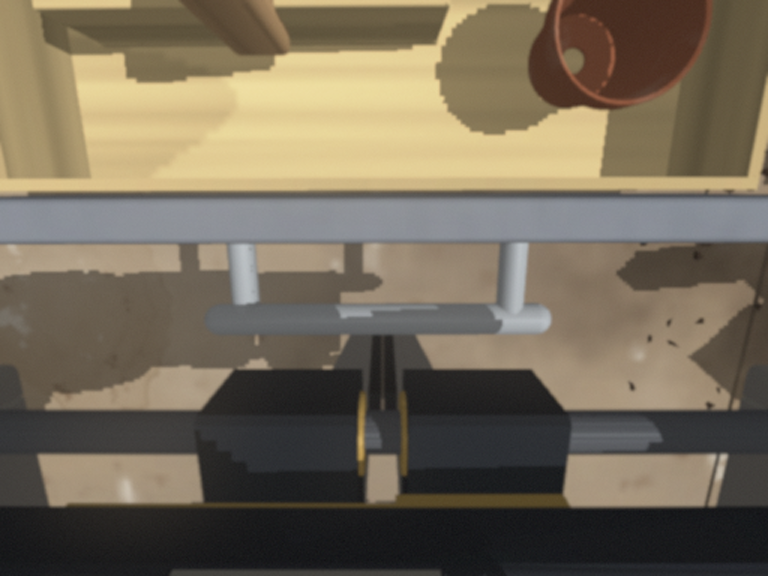

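jog_arm(dp=[[8,0,0],[12,0,0],[14,0,0],[14,0,0],[14,0,0],[10,0,0],[6,0,0],[0,0,0]], rot=[[0,-0.003,0],[0,0,0],[0,0,0],[0,0,0],[0,0,0],[0,0,0],[0,0,0],[0,0,0]], jaw=[0,0,0,0,0,0,0,0])

```text
clock: 61.8
ee_pos: [0.6373, -0.0504, 0.0425]
orientation: [[1.0, 0.016, -0.002], [0.016, -1.0, -0.001], [-0.002, 0.001, -1.0]]
force: [1.1, 0.7, -0.4]
width: 0.005
```

```bash
python3 - <<'E'
from h import *
to(.658,-.054,.041,1.2)
c=calibration("wrist");im=read_camera("wrist");save("w43.png",im)
E
```

```text
t=61.80 pos [ 0.6373 -0.0504  0.0425] yaw 0.9 w 0.00 F [ 1.1  0.7 -0.4]
 rot [ 0.001  0.002 -0.005]  dp now-axes mm [20.6  3.9  1.4]  dp after-rot [20.6  4.   1.5] len 21
```

View pics/w43.png

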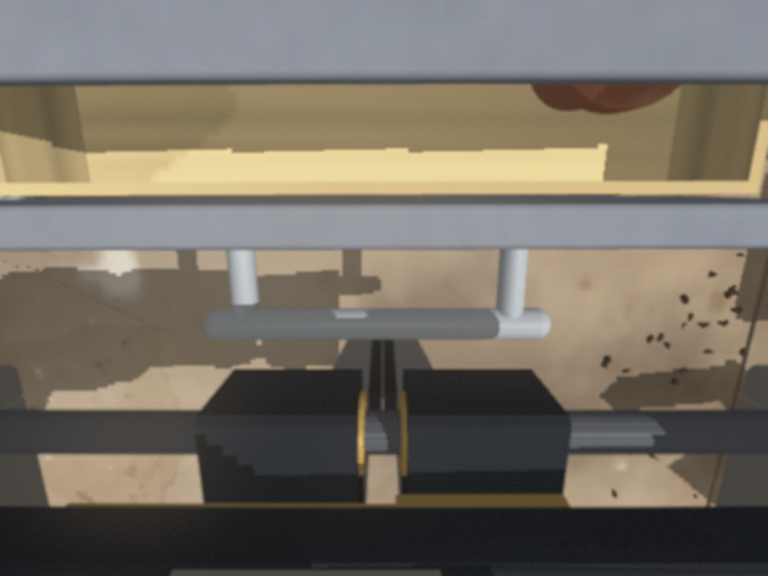

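```bash
python3 - <<'E'
from h import *
c=calibration("wrist")
f=lambda x,y,z:onz(c,(x+.5)/1.5-.5,(y+.5)/1.5-.5,z)
print(f(382,200,.12),f(382,247,.12),f(382,82,.13))
E
```

```text
[ 0.70025495 -0.04900175  0.12      ] [ 0.68630544 -0.04922304  0.12      ] [ 0.729946   -0.04851051  0.13      ]
```

jog_arm(dp=[[7,0,0],[8,0,0],[6,0,0],[5,0,0],[4,0,0],[0,0,0]], rot=[[0,0,0],[0,0,0],[0,0,0],[0,0,0],[0,0,0],[0,0,0]], jaw=[0,0,0,0,0,0])

```text
clock: 62.6
ee_pos: [0.6682, -0.0499, 0.0423]
orientation: [[1.0, 0.016, -0.003], [0.016, -1.0, -0.001], [-0.003, 0.001, -1.0]]
force: [0.1, 0.4, 0.4]
width: 0.005
```

jog_arm(dp=[[3,0,0],[3,0,0],[3,0,0],[0,0,0]], rot=[[0,0,0],[0,0,0],[0,0,0],[0,0,0]], jaw=[0,0,0,0])

```text
clock: 63.1
ee_pos: [0.6684, -0.0499, 0.0422]
orientation: [[1.0, 0.016, -0.021], [0.016, -1.0, -0.001], [-0.021, 0.001, -1.0]]
force: [-0.2, -0.3, 0.2]
width: 0.005
```

```bash
python3 - <<'E'
from h import *
to(.658,-.054,.041,1.2)
c=calibration("wrist");im=read_camera("wrist");save("w44.png",im)
E
```

```text
t=63.10 pos [ 0.6684 -0.0499  0.0422] yaw 0.9 w 0.01 F [-0.2 -0.3  0.2]
 rot [ 0.001  0.021 -0.005]  dp now-axes mm [-10.4   3.9   1.4]  dp after-rot [-10.4   3.8   1.2] len 11
```

View pics/w44.png

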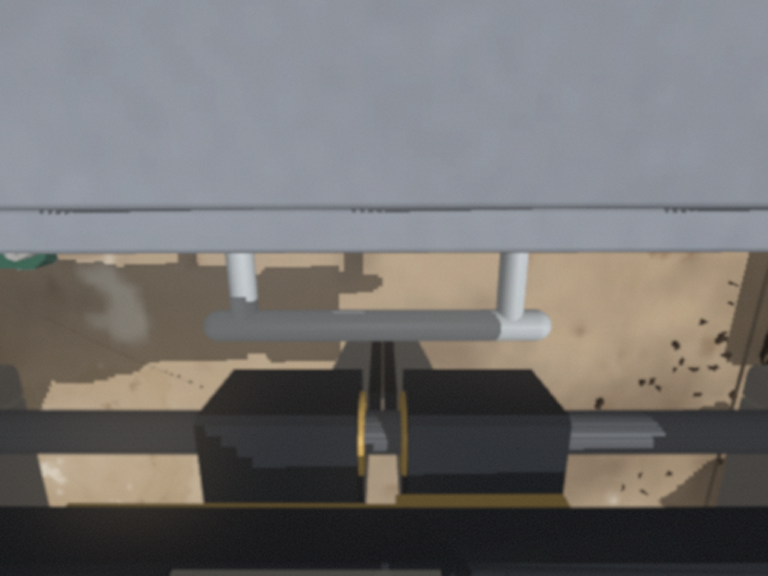

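The arm stopped advancing and the panel is flush with the cabinet, so the drawer is shut. I'll back away and run the last checks.

jog_arm(dp=[[-10,0,0],[-30,0,0],[-40,0,0],[-40,0,-20],[-40,0,-40],[-40,0,-45],[-40,0,-45],[0,0,-40],[0,0,0]], rot=[[0,0.021,0],[0,0,0],[0,0,0],[0,0,0],[0,0,0],[0,0,0],[0,0,0],[0,0,0],[0,0,0]], jaw=[0,0,0,0,0,0,0,0,0])

```text
clock: 64.28
ee_pos: [0.4255, -0.0542, 0.2371]
orientation: [[1.0, 0.016, 0.016], [0.016, -1.0, -0.002], [0.016, 0.003, -1.0]]
force: [-0.0, 0.0, 0.1]
width: 0.007
```

```bash
python3 - <<'E'
from h import *
to(.4,-.05,.25,1.2)
im=read_camera("top");cv2.imwrite("pics/raw_t45.png",im);save("t45.png",im)
im=read_camera("scene");cv2.imwrite("pics/raw_s45.png",im);save("s45.png",im)
im=read_camera("wrist");save("w45.png",im)
E
```

```text
t=64.28 pos [ 0.4255 -0.0542  0.2371] yaw 0.9 w 0.01 F [-0.   0.   0.1]
 rot [ 0.003 -0.016 -0.005]  dp now-axes mm [-25.3  -4.6 -13.3]  dp after-rot [-25.5  -4.7 -12.9] len 29
```

View pics/t45.png

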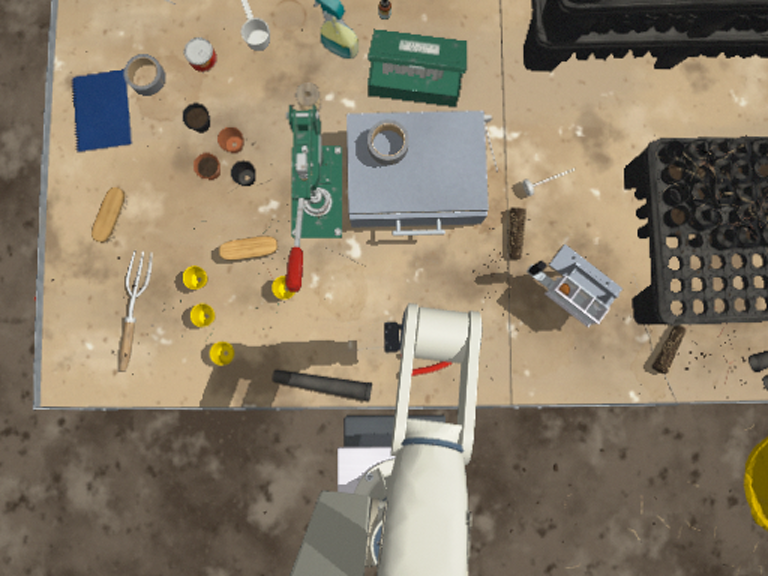

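View pics/s45.png

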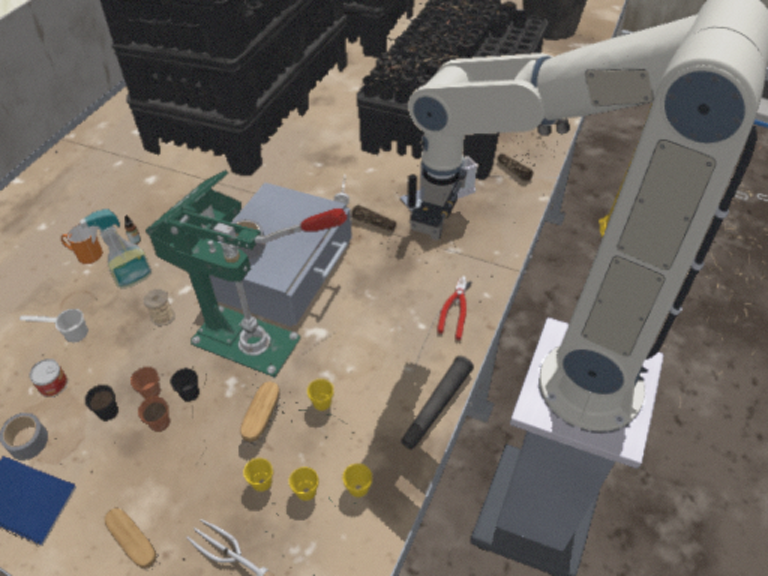

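View pics/w45.png

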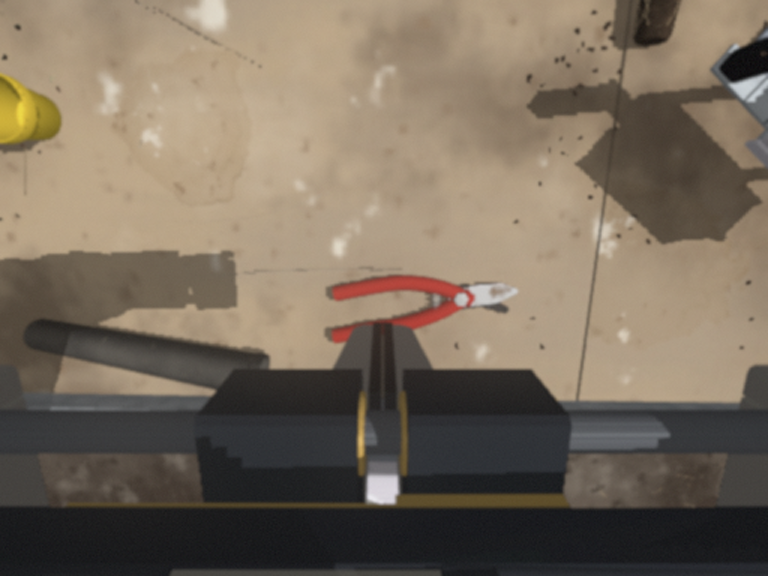

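```bash
python3 - <<'E'
from h import *
a=cv2.imread("pics/raw_top0.png");b=cv2.imread("pics/raw_t45.png")
r=(slice(165,195),slice(345,372))
A=cv2.cvtColor(a[165:195,345:372],6).astype(np.float32);B=cv2.cvtColor(b[165:195,345:372],6).astype(np.float32)
print("gate handle shift px",cv2.phaseCorrelate(A,B))
for i in(a,b):
    m=cv2.inRange(i,(0,0,0),(50,50,50))[165:190,345:368];y,x=np.nonzero(m);print(x.mean(),y.mean(),len(x))
crop("g.png",np.hstack([a[150:220,345:425],b[150:220,345:425]]),0,0,160,70)
c=calibration("top")
print("bar L/R",onz(c,396/1.5,233/1.5,.101),onz(c,441/1.5,231/1.5,.101))
E
```

```text
gate handle shift px ((0.5553315686682598, -0.030914223488856862), 1.0455559341995804)
12.648148148148149 13.37037037037037 54
12.372549019607844 13.450980392156863 51
bar L/R [0.68005027 0.00583462 0.101     ] [ 0.68434751 -0.10491099  0.101     ]
```

View pics/g.png

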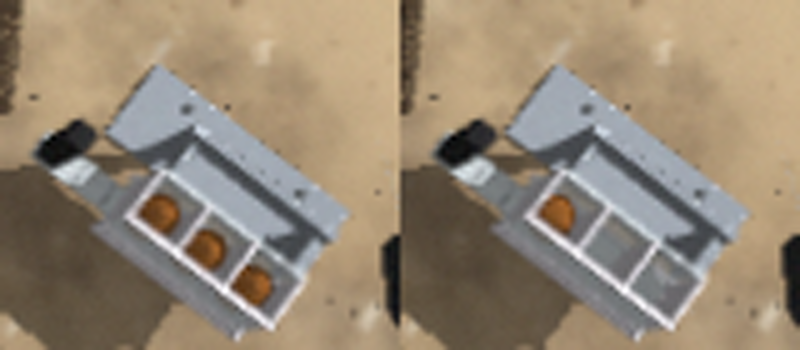

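```bash
python3 -c "
from h import *
print(job_done(),get_state()['clock'])"
```

```text
the job is handed in; nothing more can be done
the job is handed in; nothing more can be done
```

The planting kit is made up and handed in at about 64 s on the robot's clock, with no verdict reported. The tray went under the hopper, the gate was pulled to about 82 mm so four bulbs dropped in, and then pushed shut. The tray and the two front-left terracotta pots went into the drawer, and the drawer was pushed shut.

**Last checks:**
- **Gate:** the handle is within about 0.3 px (about 1 mm) of its starting picture. A second image comparison gave 0.56 px (about 2 mm), still under the 6 mm limit. The arm's own reading on closing was 0.5 mm.
- **Third lane:** a bulb is still visible there. The lower one is hidden beneath it and was not seen separately.
- **Drawer:** the panel looks flush with the cabinet and the arm stopped against the end stop. The handle travelled about 0.23 m.
- **Tray and pots:** both pots stood upright, and the four bulbs were in the tray, just before the drawer closed. While it closed only part of the contents stayed in view, and they did not shift. After shutting they cannot be seen.
- **Other things:** the brush, secateurs and root plug look unmoved by eye, and so do the yellow and back pots.

**What disagreed:** the cameras showed the fingertips about 40 mm higher than the stated tool position. The first grip on the tray therefore closed on air above the tab, and I used a corrected height from then on. One pot was knocked a few centimetres aside during the run, and I measured it again before picking it.

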